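Back off the paper press and reset its pawl

ROBOT

A 7-joint arm with a two-finger parallel gripper is mounted at the origin on the work surface. World frame = base frame: x ahead of the robot, y to its left, z up, the work surface at z = 0. Lengths are in mm, angles in rad, forces in N, time in s.
With the tool pointing down it reaches from about 400 to 875 mm from the base axis. Payload 19.3 kg.
Tool frame: the origin (TCP) lies midway between the tips of the shut fingers; the grasp point (between the pads) lies 19 mm behind it; x points along the fingers, y is the direction in which the jaws open and shut, and the axes are right-handed (so a half turn about x gives the same grasp; the last joint's range is limited). The gripper opens to 85 mm and grips with 20 to 120 N. Pads are 22 mm wide; open, the fingers measure 114 mm over their backs; the gripper's body (76 mm by 85 mm) begins 54 mm behind the grasp point. The pads swing forward as they close: fully open they stand 13 mm farther back than shut.
Start: joints at [1.151, 0.521, -0.036, 1.599, 0.021, 1.021, -0.113], TCP at [214.165, -587.152, 204.391] pointing down, gripper open.
Joint ranges: [-2.91, 2.91], [-0.3, 2.13], [-1.5, 1.42], [0.17, 2.43], [-1.26, 4.41], [0.16, 1.93], [-2.52, 2.52]. Speed limits (rad/s): [1.89, 1.89, 2.39, 2.39, 3.01, 3.01, 3.01].

INTERFACE

Orientations are given as a rotation vector (axis times angle).
In Python, from rig import arm gives the robot as it stands.
- The arm moves only by the shell command python3 -m creep 'ROWS' [OPENING] [FORCE]. ROWS is JSON, a list of rows, each a list of 4 numbers: the shift along the tool's x, y, z in mm, then the turn about the tool's x in degrees. A call has 1 to 8 rows; each row shifts and turns the commanded pose from where the row before left it, along the tool's axes as they then stand; what a row does not reach is not made up. A row lasts 1/12 s, in which the tool goes at most 41.7 mm and 7.16 degrees, less where a joint would pass 70% of its speed; a pose out of reach is approached as far as the arm can. A call is refused whole if a number of a shift passes 41.7 or a number of a turn 7.16, either way. A call with a gripper value outside its range is refused whole. OPENING is the finger opening in mm, from 0 to 85.4, set as the call begins (- or left out, the last holds). The fingers move at their own pace and stop on an object; FORCE is the grip in N (left out, the last holds). Time passes only in rows, so rows that do not move let the fingers close. It gives the time, the measured TCP pose, the force and the opening at its end, in the units of the state.
- arm.observe(): the state, without advancing time (a new reading comes with each control period).
- arm.snapshot(name): name is "side" or "top" or "wrist"; returns a dict with "color" (420x560x3 uint8, red, green, blue), "fx", "fy", "cx", "cy" (pixels), "pose" (4x4, takes a point from camera to world coordinates). Camera axes: x right, y down, z forward; pixel columns grow to the right and rows downward; lengths in mm; the calibration is good to about 2 mm. A picture is of the moment at which its call begins. There is no depth.
- arm.close_job(): hands the job in, once; it reports no verdict.
The state is a dict: "clock": time; "joint_positions": joint angles; "dq": joint speeds; "joint_efforts": joint torques, N m; "ee_pos": TCP position; "ee_rot": TCP orientation; "contact_force": force on the tool from outside, world axes, zero at the start; "torque": the same for the moment, N m; "width": finger opening in mm.
Only numpy, scipy, OpenCV 4.12 (cv2) and the standard library are available. Lean on these libraries where they do the work, as an engineer would, in place of code of your own. Each camera call takes 0.05 s, during which the arm holds its last target.

TASK

The bench paper press is locked by the pawl lying in the teeth of its ratchet wheel. Flip the pawl right back so that it stays clear, wind the crank back (counter-clockwise from above) about half a turn to raise the platen, then lower the pawl gently into the teeth and ease the crank a little further the same way until you feel the pawl take hold. Do not force the wheel against the pawl, let go at the end, and leave the things around the press where they are.

Things in the scene. Friction and masses are not known exactly. Their poses are not given: they have to be found in the camera images.
- press: Grey screw press, base 200 x 170 mm, fixed to the table; origin: centre of its underside on the table, below the wheel's vertical axis. Its z is up; its -y points from the axis to the pawl. Two posts carry a crosshead 134 to 160 mm up. Sheets and a steel platen lie under it
- pawl (a joint): Lift angle of the steel pawl, rad: a bar 10 mm wide, 75 mm from hinge to nose. 0.00 with its nose fully down against a steep tooth face, up to 0.12 on top of a tooth. Damped: below about 1.1 it sinks slowly back into the teeth, from 1.4 it sinks open to its stop at 1.95 and stays, its nose then 260 mm above the table
- tab (a point): Centre of the pawl's thumb tab: upright plate on the bar, 10 mm thick (along the press x, the hinge direction), 14 mm deep, standing 35 mm above the bar. With the pawl down it is 30 mm inward (press +y) of and 28 mm above the hinge, 214 mm above the table; it swings on that arc with the pawl
- hinge (a point): Hinge axis of the pawl, 125 mm from the wheel's axis, 186 mm above the table; axis along the press x. A clevis 28 mm wide, 24 mm deep holds it, its top 196 mm above the table, on an arm 36 mm wide that ends 146 mm from the wheel's axis. Lifting swings the pawl up and outward (press -y)
- wheel: Steel ratchet wheel on a vertical axis, disc 124 mm across, with 12 saw teeth standing 10 mm on its top at 42 to 58 mm radius. Origin on the axis, 166 mm up. Its x axis lies 35 deg counter-clockwise of the crank. With the pawl down it turns counter-clockwise at most one tooth (30 deg) until a steep face meets the nose, a hard stop to be found by feel; 10 N at the knob is plenty, over 20 N is forcing it
- hub (a point): Middle of the hub's top, on the wheel's axis, 200 mm above the table. The crank arm, 20 mm wide, its top also 200 mm up, reaches from here to the knob. The wheel's friction takes about 2 to 5 N at the knob and holds it wherever it is left. Counter-clockwise raises the platen 20 mm a turn
- knob (a point): Half-way up the crank's upright black knob, 22 mm across, 50 mm tall (201 to 251 mm above the table), 75 mm from the wheel's axis; this point 228 mm up. The knob spins freely on its pin. It starts at the far side of the press (60 to 100 deg counter-clockwise of the pawl's direction) and is wound round the side away from the pawl
- weight: Bystander: dark steel block 85 x 60 x 50 mm, origin under its centre
- bowl: Bystander: red bowl 120 mm across, 50 mm tall, origin under its centre
- sheets: Bystander: stack of white sheets 150 x 110 x 22 mm, origin under its centre
- brush: Bystander: brush with a wooden handle lying on the table

How it is judged (in metres and radians):
On the way, in this order (a step that is already met when the one before it is completed fails the run):
1. the pawl is flipped back past upright, clear of the teeth (value of joint pawl above 1.5 rad), for 0.2 s.
2. with the pawl clear, the crank is wound back more than a third of a turn (value of joint pawl above 1 rad and distance of knob from where it was at the start of the episode above 0.13 m), for 0.1 s.
3. with the pawl down, the wheel is eased back until it bears on the pawl with more than 4 N (value of joint pawl below 0.02 rad and contact force between pawl and wheel above 4 N and distance of knob from where it was at the start of the episode above 0.136 m), for 0.1 s.
At the end, for the whole second after the job is handed in: The pawl lies fully down at the bottom of a tooth (lift under 0.02 rad, its nose within some 4 mm of the steep face), the knob is more than 136 mm in a straight line from where it started (130 to 230 deg of turn), the wheel is at rest, and nothing is held (value of joint pawl below 0.02 rad and distance of knob from where it was at the start of the episode above 0.136 m and angular speed of wheel below 0.05 rad/s); the robot touches nothing.
It fails at once if the wheel and the pawl are forced against each other with more than 30 N (contact force between pawl and wheel above 30 N).
It fails at once if a bystander (weight, bowl, sheets, brush) is moved more than 30 mm (distance of any of weight, bowl, sheets, brush from where it was at the start of the episode above 0.03 m).
It also fails if it takes over 72 s, if anything falls off the work surface, if the arm or the gripper's body presses on something with over 40 N, if the wrist force passes 120 N, or if a joint passes its speed limit or range.

## Working session

There is one attempt and no reset: what is moved stays moved. The work goes in short steps, Python scripts to look and compute and a shell command to move; the robot and the scene stay as the last step left them, time stands still between calls to the robot, and variables do not carry over. Pictures are saved under pics/ and viewed, and the job is handed in when it is done.

```bash
ls; mkdir -p pics; python3 - <<'E'
from rig import arm
import cv2
s=arm.observe();print(s)
for n in ["side","top","wrist"]:
    d=arm.snapshot(n);cv2.imwrite(f"pics/{n}0.png",d["color"][:,:,::-1]);print(n,d["fx"],d["fy"],d["cx"],d["cy"],d["pose"])
E
```

```text
pics
{'clock': 0.0, 'joint_positions': array([ 1.15078492,  0.52203139, -0.03630989,  1.60000279,  0.02122337,
        1.02104782, -0.11279876]), 'dq': array([ 0.0007246 ,  0.00068243,  0.00131109, -0.00052934, -0.00172434,
        0.00049813,  0.00093525]), 'joint_efforts': array([-8.81928245e-04, -9.27120137e+01,  1.97953865e+00, -3.69940102e+01,
        1.77889882e-02,  8.12871032e-03,  4.17853741e-06]), 'ee_pos': array([ 214.02859409, -586.83747916,  203.81697535]), 'ee_rot': array([ 2.03132739,  0.3600974 , -2.03193585]), 'contact_force': array([ 0.66969266, -0.50498432, -0.41159396]), 'torque': array([-0.01121615,  0.00152679, -0.05036187]), 'width': 85.46800822395622}
side 423.779412973939 423.779412973939 278.2669516246511 216.0512744292334 [[-9.52973609e-01 -2.05550278e-01  2.22688983e-01  2.69098348e+02]
 [-3.02804123e-01  6.75628451e-01 -6.72187370e-01  8.48088892e+02]
 [-1.22867120e-02 -7.08007966e-01 -7.06097555e-01  1.01673738e+03]
 [ 0.00000000e+00  0.00000000e+00  0.00000000e+00  1.00000000e+00]]
top 467.61997085096664 467.61997085096664 278.86055422209284 204.05582523301607 [[ 7.42187070e-03 -9.97384070e-01  7.19022401e-02  4.36626531e+02]
 [-9.99858040e-01 -6.31411103e-03  1.56215345e-02 -5.62325154e+00]
 [-1.51266710e-02 -7.20079738e-02 -9.97289344e-01  1.42922281e+03]
 [ 0.00000000e+00  0.00000000e+00  0.00000000e+00  1.00000000e+00]]
wrist 339.5086761992913 339.5086761992913 278.1061193079325 209.2045285788677 [[ 3.43716263e-01 -9.02151103e-01 -2.60734574e-01  2.80812697e+02]
 [-9.39073487e-01 -3.30303128e-01 -9.50832819e-02 -5.63796458e+02]
 [-3.41957715e-04  2.77530596e-01 -9.60716738e-01  3.71344070e+02]
 [ 0.00000000e+00  0.00000000e+00  0.00000000e+00  1.00000000e+00]]
```

View pics/side0.png

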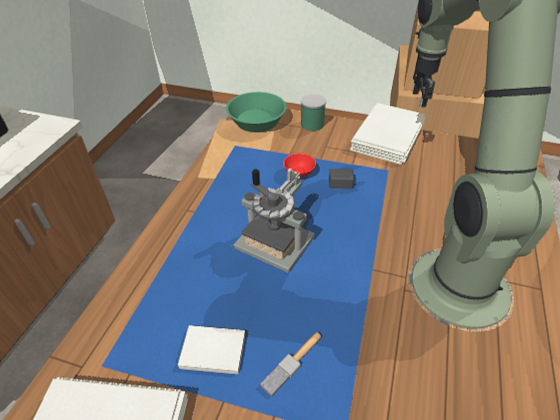

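View pics/top0.png

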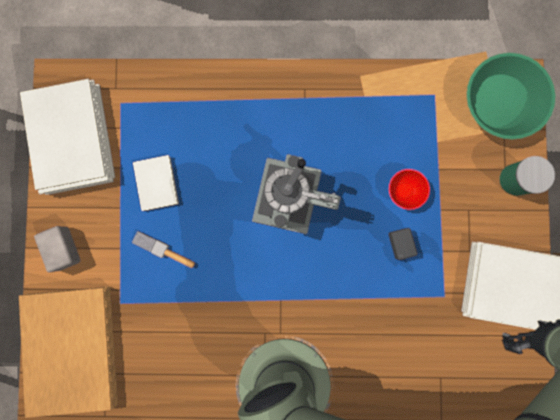

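```bash
python3 - <<'E'
import cv2
a=cv2.imread('pics/side0.png');b=cv2.imread('pics/top0.png')
cv2.imwrite('pics/sidez.png',cv2.resize(a[80:280,140:400],None,fx=3,fy=3,interpolation=cv2.INTER_CUBIC))
cv2.imwrite('pics/topz.png',cv2.resize(b[60:260,180:440],None,fx=3,fy=3,interpolation=cv2.INTER_CUBIC))
E
```

```text
(no output)
```

View pics/sidez.png

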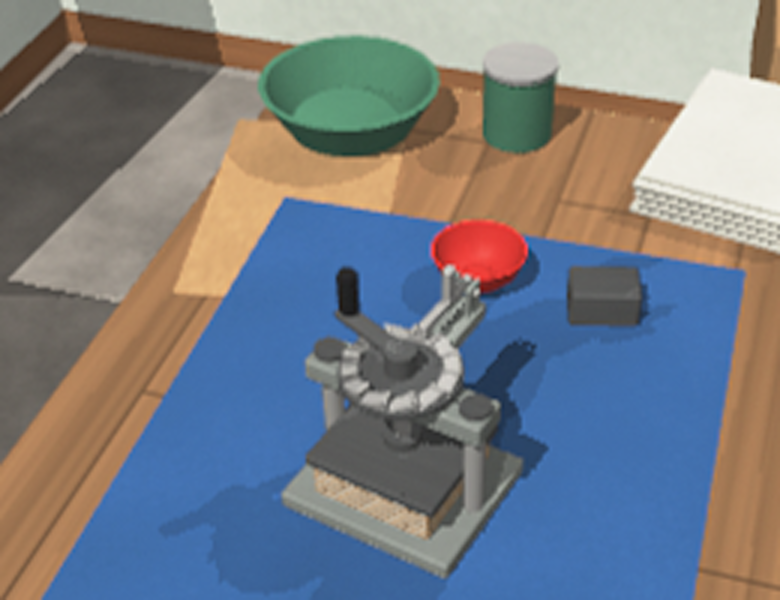

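View pics/topz.png

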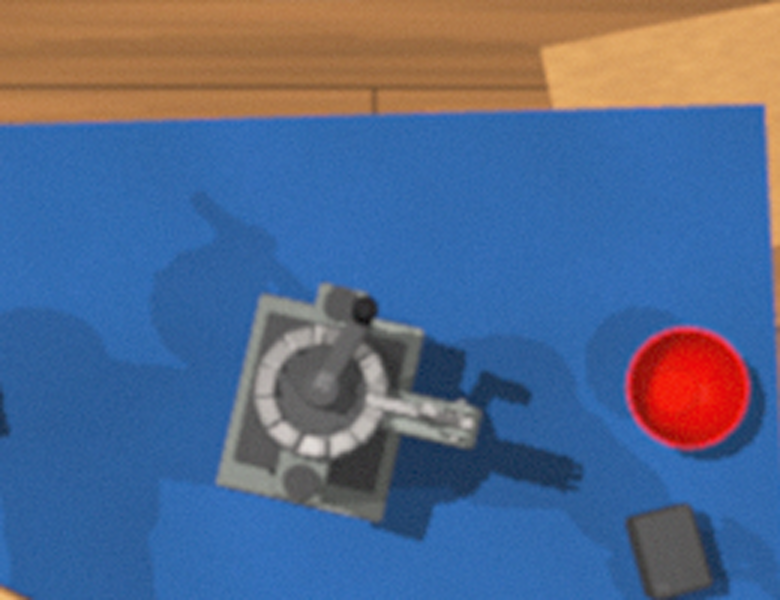

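```bash
cat > h.py <<'E'
import numpy as np
from rig import arm
from scipy.spatial.transform import Rotation as R
from scipy.optimize import least_squares
import cv2
def proj(d,P):
    P=np.atleast_2d(P);T=np.linalg.inv(d["pose"]);c=P@T[:3,:3].T+T[:3,3]
    return np.c_[d["fx"]*c[:,0]/c[:,2]+d["cx"],d["fy"]*c[:,1]/c[:,2]+d["cy"]]
def ray(d,u,v,z):
    r=d["pose"][:3,:3]@np.array([(u-d["cx"])/d["fx"],(v-d["cy"])/d["fy"],1]);o=d["pose"][:3,3]
    return o+r*(z-o[2])/r[2]
E
python3 - <<'E'
from h import *
S=arm.snapshot("side");T=arm.snapshot("top")
for n,u,v,z in [("hub",287.7,189,200),("knobtop",301.3,162.7,251),("clevis",333.3,200,196),("armend",340,203,190)]: print(n,ray(T,u,v,z))
for n,u,v,z in [("hub",273.3,195,200),("knobtop",255.7,170.7,251),("knobbot",256.7,183.3,201)]: print("s",n,ray(S,u,v,z))
obs=[(T,'hub',287.7,189),(T,'kt',301.3,162.7),(S,'hub',273.3,195),(S,'kt',255.7,170.7),(S,'kb',256.7,183.3),
(T,'c0',267.3,158.3),(T,'c1',252.7,221.7),(T,'c2',307.7,233.3),(T,'c3',321.3,169.3),(S,'c1',289,270.7),(S,'c0',235,244.3),(S,'c2',314,235)]
def pts(p):
    x,y,yaw,ca,zb,sx,sy=p
    f=lambda a,b,z:np.array([x+a*np.cos(yaw)-b*np.sin(yaw),y+a*np.sin(yaw)+b*np.cos(yaw),z])
    k=lambda z:np.array([x+75*np.cos(ca),y+75*np.sin(ca),z])
    return dict(hub=f(0,0,200),kt=k(251),kb=k(201),c0=f(100,85,zb),c1=f(-100,85,zb),c2=f(-100,-85,zb),c3=f(100,-85,zb)),f
def res(p):
    d,_=pts(p);out=[]
    for c,n,u,v in obs:
        q=proj(c,d[n])[0]-[u,v]
        if c is S:q=q+p[5:]
        out.append(q)
    return np.r_[np.ravel(out),p[5:]*.5]
r=least_squares(res,[640,-20,-.2,-.5,14,0,0],loss='soft_l1')
p=r.x;print(p,np.degrees(p[2:4]));print(np.round(r.fun[:-2].reshape(-1,2),1))
_,f=pts(p);print("tab",f(0,-95,214),"hinge",f(0,-125,186))
# overlay
for nm,c in (("side",S),("top",T)):
    im=c["color"][:,:,::-1].copy()
    im=cv2.resize(im,None,fx=3,fy=3)
    for P,col in [(f(0,-95,214),(0,0,255)),(f(0,-95,231),(0,128,255)),(f(0,-125,186),(0,255,0)),(f(0,-50,176),(255,255,0)),(pts(p)[0]['kt'],(255,0,255)),(f(0,0,200),(0,255,255)),(f(0,-146,186),(255,0,0))]:
        q=proj(c,P)[0];cv2.circle(im,tuple(int(3*a+1) for a in q),3,col,-1)
    q=proj(c,f(0,-60,190))[0]*3
    y,x=int(q[1]),int(q[0]);cv2.imwrite(f"pics/ov_{nm}.png",cv2.resize(im[y-150:y+150,x-200:x+200],None,fx=2,fy=2))
E
```

```text
hub [565.26641752  -9.42179596 200.        ]
knobtop [627.28381254 -43.40603343 251.        ]
clevis [ 537.19004917 -130.03585124  196.        ]
armend [ 529.80607015 -148.37529333  190.        ]
s hub [566.27392862  -6.90145901 200.        ]
s knobtop [628.37033099 -37.66479354 251.        ]
s knobbot [628.95199253 -40.65061839 201.        ]
[ 5.64748717e+02 -8.55953906e+00 -2.14023078e-01 -5.03311483e-01
  9.34928652e+00 -3.39693211e-01  8.05308918e-01] [-12.26261911 -28.83762374]
[[-0.3  0.2]
 [ 0.5 -1.2]
 [ 0.3  0.5]
 [-0.2 -0.8]
 [-0.4 -0.1]
 [-0.  -0.3]
 [-0.  -0.1]
 [-0.3  0.6]
 [ 0.2  0.6]
 [ 0.4 -0.1]
 [-1.1  1.6]
 [ 0.8 -0.9]]
tab [ 544.57139142 -101.39205247  214.        ] hinge [ 538.19960451 -130.70758302  186.        ]
```

View pics/ov_side.png

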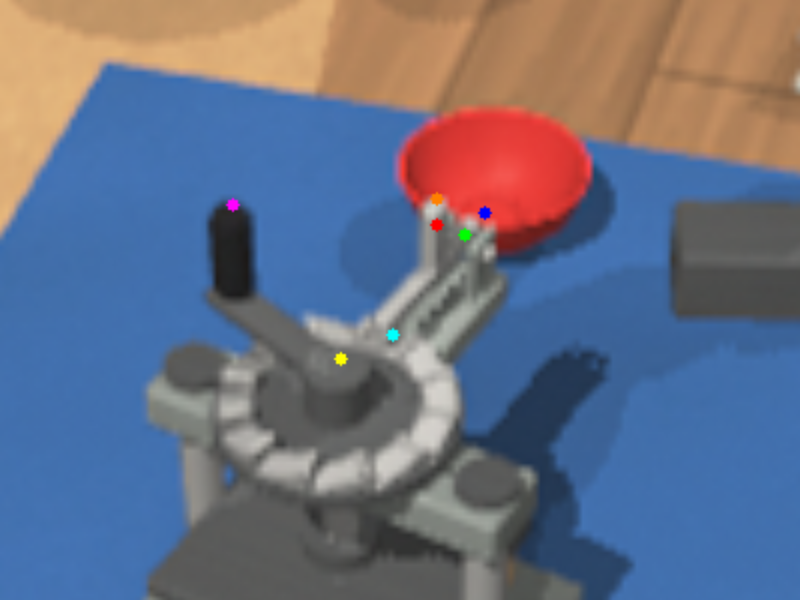

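View pics/ov_top.png

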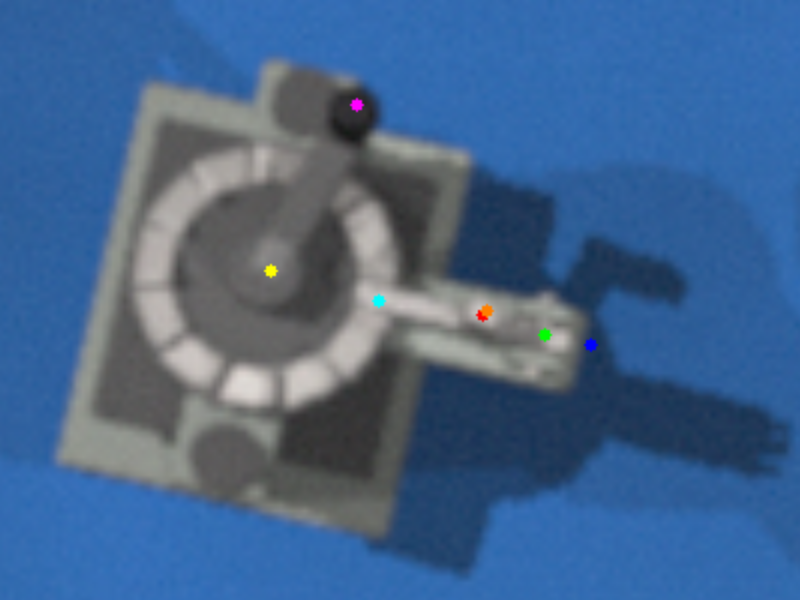

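```bash
cat >> h.py <<'E'
C=np.array([564.75,-8.56,0.]);YAW=-0.2140;CA=-0.5033
def F(a,b,z): return np.array([C[0]+a*np.cos(YAW)-b*np.sin(YAW),C[1]+a*np.sin(YAW)+b*np.cos(YAW),z])
def st():
    s=arm.observe();M=R.from_rotvec(s["ee_rot"]).as_matrix();return s,M
def go(P,yaw=None):
    s,M=st();d=M.T@(np.asarray(P)-s["ee_pos"])
    print("t%.2f"%s["clock"],"tcp",s["ee_pos"].round(1),"x",M[:,0].round(3),"ytool yaw %.1f"%np.degrees(np.arctan2(M[1,1],M[0,1])),"F",s["contact_force"].round(1),"w%.1f"%s["width"],"q7 %.2f"%s["joint_positions"][6])
    print("delta tool",d.round(1))
    if yaw is not None:
        a=np.arctan2(M[1,1],M[0,1]); e=(np.degrees(yaw-a)+90)%180-90
        print("turn about tool x (tool x down): %.1f"%-e)
E
python3 - <<'E'
from h import *
go(F(0,-95,300),YAW); print(F(0,-95,205))
E
```

```text
t0.25 tcp [ 214.1 -587.   204.1] x [-0.  0. -1.] ytool yaw -70.0 F [0.8 0.5 0.2] w85.2 q7 -0.11
delta tool [ -95.7 -343.  -476.9]
turn about tool x (tool x down): -57.7
[ 544.57481719 -101.39297905  205.        ]
```

```bash
python3 -m creep '[[-32,0,0,0],[-32,0,0,0],[-32,0,0,0],[0,-21,-29,0],[0,-21,-29,0],[0,-21,-29,0],[0,-21,-29,0],[0,-21,-29,0]]' 40 20; python3 -m creep '[[0,-21,-29,0],[0,-21,-29,0],[0,-21,-29,0],[0,-21,-29,0],[0,-21,-29,0],[0,-21,-29,0],[0,-21,-29,0],[0,-21,-29,0]]'
python3 - <<'E'
from h import *
go(F(0,-95,300),YAW)
E
```

```text
clock: 0.92
ee_pos: [315.0, -437.3, 300.5]
ee_rot: [2.031, 0.359, -2.031]
contact_force: [0.4, -0.6, 0.1]
width: 40.1
clock: 1.58
ee_pos: [475.4, -199.9, 300.5]
ee_rot: [2.031, 0.359, -2.031]
contact_force: [1.3, -0.1, 0.6]
width: 40.3
t1.58 tcp [ 475.4 -199.9  300.5] x [ 0. -0. -1.] ytool yaw -70.0 F [ 1.3 -0.1  0.6] w40.3 q7 -1.01
delta tool [  0.5 -68.9 -98.7]
turn about tool x (tool x down): -57.7
```

```bash
python3 -m creep '[[0,-23,-33,0],[0,-23,-33,0],[0,-23,-33,0],[0,0,0,-7],[0,0,0,-7],[0,0,0,-7],[0,0,0,-7],[0,0,0,-7]]'; python3 -m creep '[[0,0,0,-7],[0,0,0,-7],[0,0,0,-7],[0,0,0,-2],[0,0,0,0]]'
python3 - <<'E'
from h import *
go(F(0,-95,205),YAW)
for n in("wrist","top"):
  d=arm.snapshot(n);cv2.imwrite(f"pics/{n}1.png",d["color"][:,:,::-1])
  print(proj(d,[F(0,-95,231),F(0,-125,196)]))
E
```

```text
clock: 2.25
ee_pos: [544.1, -102.6, 300.3]
ee_rot: [1.638, 0.86, -1.639]
contact_force: [0.1, -0.6, 0.7]
width: 40.1
clock: 2.67
ee_pos: [544.0, -102.9, 300.3]
ee_rot: [1.36, 1.104, -1.36]
contact_force: [-0.1, -0.1, -0.7]
width: 40.0
t2.67 tcp [ 544.  -102.9  300.3] x [-0.  0. -1.] ytool yaw -11.9 F [-0.1 -0.1 -0.7] w40.0 q7 -0.29
delta tool [95.3  0.2 -1.6]
turn about tool x (tool x down): 0.4
[[277.23538071 208.62474659]
 [277.05709154 231.17867725]]
[[323.5042339  195.96672256]
 [333.5547664  199.61907721]]
```

View pics/wrist1.png

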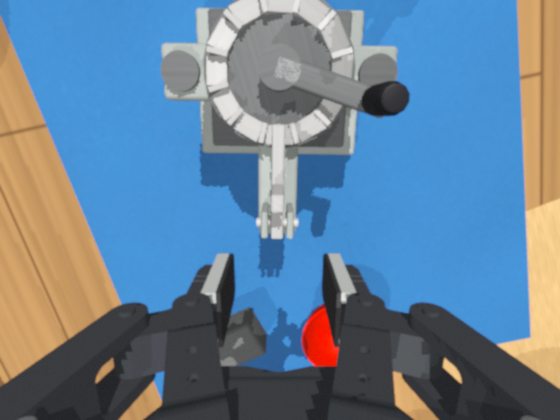

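```bash
python3 - <<'E'
from h import *
d=arm.snapshot("wrist")
k=ray(d,393,97,251);print(k,np.degrees(np.arctan2(*(k-C)[[1,0]])),np.hypot(*(k-C)[:2]));h=ray(d,287,69,200);print(h)
E
python3 -m creep '[[20,0,-1.6,0],[20,0,0,0],[20,0,0,0],[20,0,0,0],[15,0,0,0],[0,0,0,0]]'; python3 -m creep '[[0,0,0,0],[0,0,0,0],[0,0,0,0],[0,0,0,0],[0,0,0,0],[0,0,0,0]]' 0 20
```

```text
[629.29829695 -41.472059   251.        ] -27.01624714590758 72.45471873479596
[571.97515343  -7.3677151  200.        ]
clock: 3.32
ee_pos: [543.1, -101.0, 202.8]
ee_rot: [1.36, 1.106, -1.365]
contact_force: [0.2, 1.1, -0.4]
width: 40.1
clock: 3.82
ee_pos: [544.6, -101.2, 205.8]
ee_rot: [1.362, 1.103, -1.361]
contact_force: [-0.6, -0.1, 0.6]
width: -0.2
```

```bash
python3 - <<'E'
from h import *
for n in("wrist","side","top"):
  d=arm.snapshot(n);im=d["color"][:,:,::-1]
  if n=="side": im=cv2.resize(im[130:270,180:380],None,fx=4,fy=4,interpolation=cv2.INTER_CUBIC)
  if n=="top": im=cv2.resize(im[130:270,230:430],None,fx=4,fy=4,interpolation=cv2.INTER_CUBIC)
  cv2.imwrite(f"pics/{n}2.png",im)
E
```

```text
(no output)
```

View pics/wrist2.png

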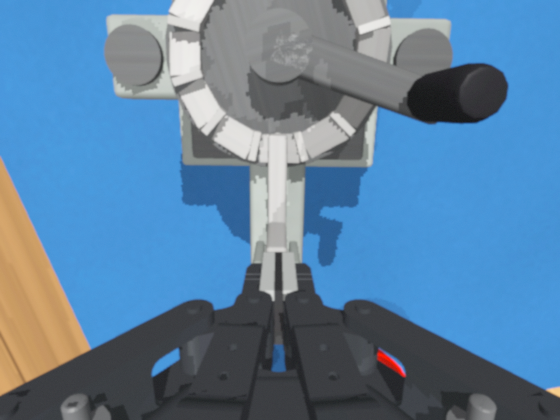

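View pics/side2.png

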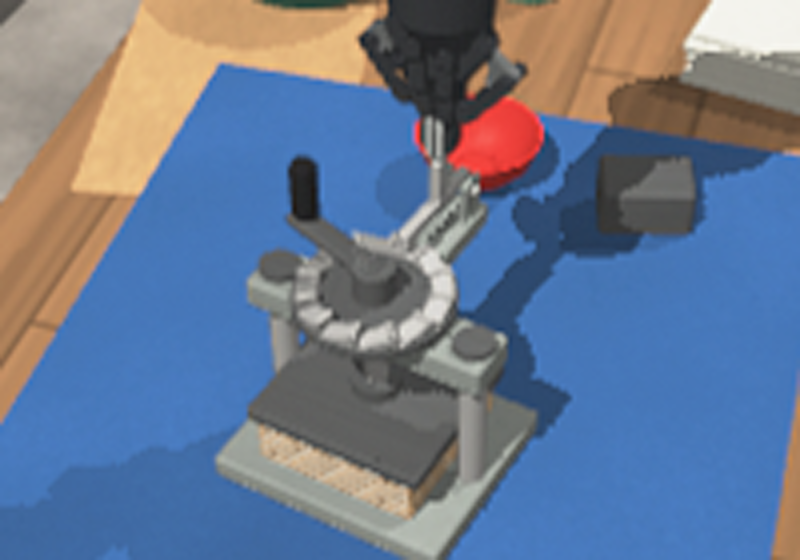

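View pics/top2.png

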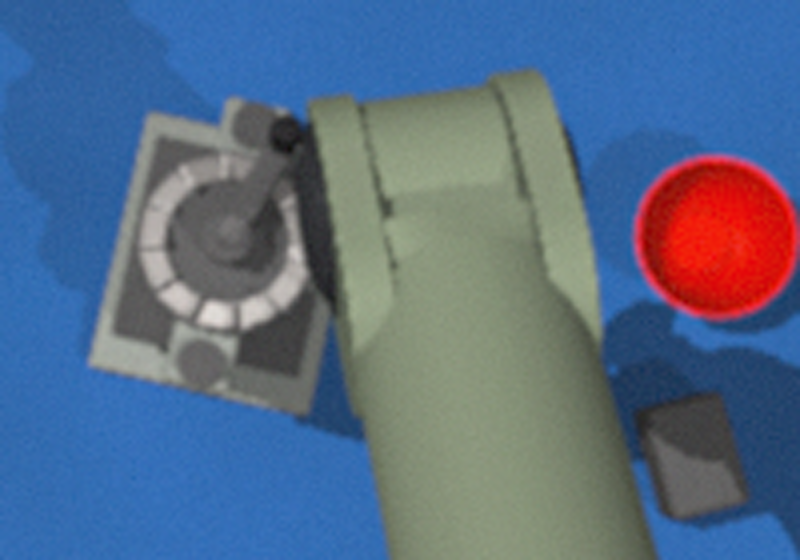

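```bash
python3 - <<'E'
from h import *
d=arm.snapshot("wrist");im=d["color"][:,:,::-1].copy()
s,M=st()
P=dict(tcp=s["ee_pos"],tabtop=F(0,-95,231),tabbot=F(0,-95,197),hinge=F(0,-125,186),arm=F(0,-146,180),nose=F(0,-50,180),hub=F(0,0,200),cl=F(14,-113,196))
z=cv2.resize(im[120:320,180:380],None,fx=4,fy=4,interpolation=cv2.INTER_CUBIC)
for n,p in P.items():
    q=proj(d,p)[0];print(n,q.round(0),p.round(0))
    cv2.circle(z,(int((q[0]-180)*4),int((q[1]-120)*4)),4,(0,0,255),-1);cv2.putText(z,n,(int((q[0]-180)*4)+8,int((q[1]-120)*4)),0,.5,(0,0,255),1)
cv2.imwrite("pics/w3.png",z[:600])
cv2.imwrite("pics/w3b.png",z[200:])
E
```

```text
tcp [277. 248.] [ 545. -101.  205.]
tabtop [277. 269.] [ 545. -101.  231.]
tabbot [277. 242.] [ 545. -101.  197.]
hinge [277. 281.] [ 538. -131.  186.]
arm [276. 306.] [ 534. -151.  180.]
nose [277. 157.] [554. -57. 180.]
hub [278.  55.] [565.  -9. 200.]
cl [301. 271.] [ 554. -122.  196.]
```

View pics/w3b.png

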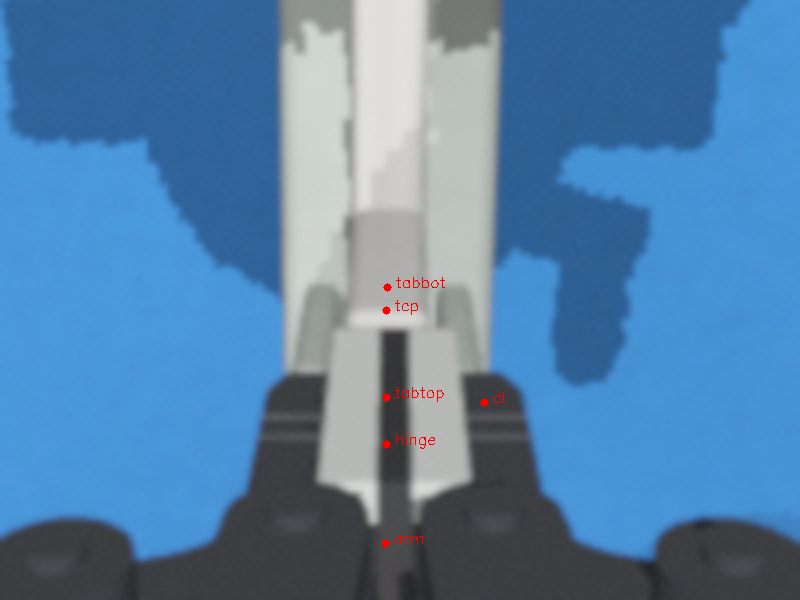

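```bash
python3 - <<'E'
import cv2
a=cv2.imread('pics/wrist1.png');z=cv2.resize(a[100:250,180:380],None,fx=4,fy=4,interpolation=cv2.INTER_CUBIC)
cv2.circle(z,(388,434),3,(0,0,255),-1);cv2.circle(z,(388,524),3,(0,255,0),-1)
cv2.imwrite('pics/w1z.png',z)
E
```

```text
(no output)
```

View pics/w1z.png

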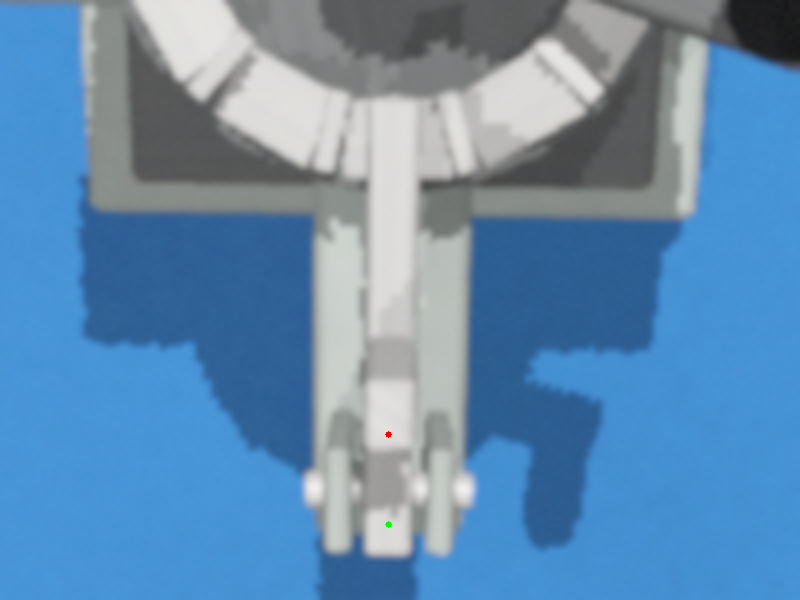

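```bash
python3 - <<'E'
from h import *
d=arm.snapshot("side");im=d["color"][:,:,::-1].copy()
s,M=st()
q0=proj(d,F(0,-95,215))[0].astype(int);x0,y0=q0-[35,35]
z=cv2.resize(im[y0:y0+70,x0:x0+70],None,fx=8,fy=8,interpolation=cv2.INTER_CUBIC)
P=dict(tcp=s["ee_pos"],tabtop=F(0,-91,231),tabbot=F(0,-91,197),hinge=F(0,-121,186))
for n,p in P.items():
    q=proj(d,p)[0];a=(int((q[0]-x0)*8),int((q[1]-y0)*8));print(n,a)
    cv2.circle(z,a,4,(0,0,255),-1);cv2.putText(z,n,(a[0]+8,a[1]),0,.5,(0,0,255),1)
cv2.imwrite("pics/s3.png",z)
print(s["ee_pos"],s["width"],s["contact_force"],s["joint_efforts"])
E
```

```text
tcp (287, 303)
tabtop (282, 255)
tabbot (281, 326)
hinge (319, 304)
[ 544.45917877 -101.1800291   205.41917145] 0.3698361046413658 [-0.00861711  0.2336184  -0.33082936] [ 8.29238357e-03 -8.04427958e+01 -6.31997466e+00 -3.52498484e+01
  1.63532712e-02  4.51468208e-03 -2.91399074e-04]
```

View pics/s3.png

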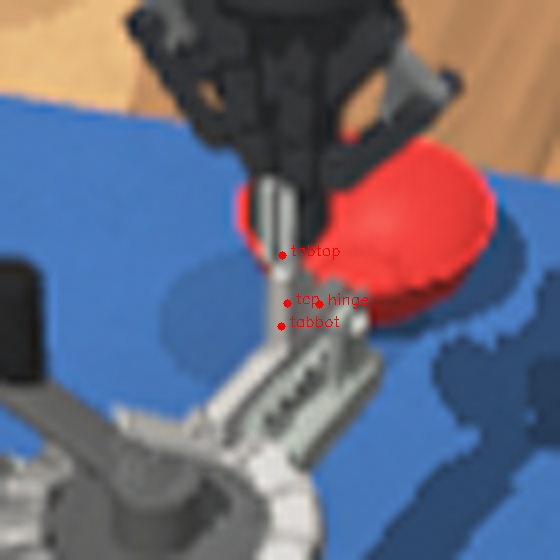

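```bash
python3 -m creep '[[-20,0,0,0],[-20,0,0,0],[0,0,0,0],[0,0,0,0]]'; cat > v.py <<'E'
from h import *
import sys
def view(tag,ex={}):
    s,M=st()
    P=dict(tcp=s["ee_pos"],grasp=s["ee_pos"]-19*M[:,0],**ex)
    for n,w in (("side",70),("wrist",100)):
        d=arm.snapshot(n);im=d["color"][:,:,::-1].copy()
        q0=proj(d,s["ee_pos"])[0].astype(int);x0,y0=np.maximum(q0-[w//2,w//2],0)
        k=560//w
        z=cv2.resize(im[y0:y0+w,x0:x0+w],None,fx=k,fy=k,interpolation=cv2.INTER_CUBIC)
        for m,p in P.items():
            q=proj(d,p)[0];a=(int((q[0]-x0)*k),int((q[1]-y0)*k))
            cv2.circle(z,a,3,(0,0,255),-1);cv2.putText(z,m,(a[0]+8,a[1]),0,.45,(0,0,255),1)
        cv2.imwrite(f"pics/{tag}_{n}.png",z)
    a=cv2.imread(f"pics/{tag}_side.png");b=cv2.imread(f"pics/{tag}_wrist.png")
    h=min(a.shape[0],b.shape[0]);o=np.hstack([a[:h],b[:h]]);o=cv2.resize(o,None,fx=.71,fy=.71);cv2.imwrite(f"pics/{tag}.png",o)
if __name__=="__main__": view(sys.argv[1])
E
python3 v.py a4
```

```text
clock: 4.4
ee_pos: [544.9, -101.2, 246.1]
ee_rot: [1.362, 1.102, -1.36]
contact_force: [-0.0, 0.1, -0.2]
width: 0.4
```

View pics/a4.png

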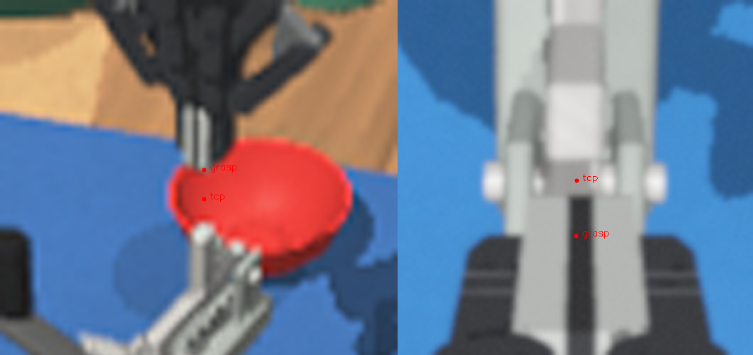

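```bash
python3 - <<'E'
from h import *
d=arm.snapshot("wrist");s,M=st();q=proj(d,s["ee_pos"])[0];q0=q.astype(int)-50
def pr(P):
    D=P-C;return [round(float(D@F_),1) for F_ in (np.array([np.cos(YAW),np.sin(YAW),0]),np.array([-np.sin(YAW),np.cos(YAW),0]))]
print(q,q0,d["pose"][:3,3])
for n,x,y,z in (("tabtop",576,120,231),("hinge",575,183,186),("tabbotinner",577,25,196),("tip",580,195,265)):
    u=q0[0]+(x-398)/3.55;v=q0[1]+y/3.55
    print(n,pr(ray(d,u,v,z)))
E
```

```text
[276.37859088 247.41961902] [226 197] [559.35448926 -33.17001587 412.35850308]
tabtop [-0.7, -90.5]
hinge [-1.0, -120.2]
tabbotinner [-0.8, -84.3]
tip [-0.0, -88.8]
```

```bash
python3 -m creep '[[0,-0.7,-3.5,0],[0,0,0,0],[0,0,0,0],[19,0,0,0],[20,0,0,0],[19,0,0,0],[0,0,0,0]]' 40 20; python3 v.py a5
```

```text
clock: 5.13
ee_pos: [542.8, -97.5, 184.3]
ee_rot: [1.359, 1.107, -1.365]
contact_force: [-0.5, 0.1, -0.4]
width: 40.0
```

View pics/a5.png

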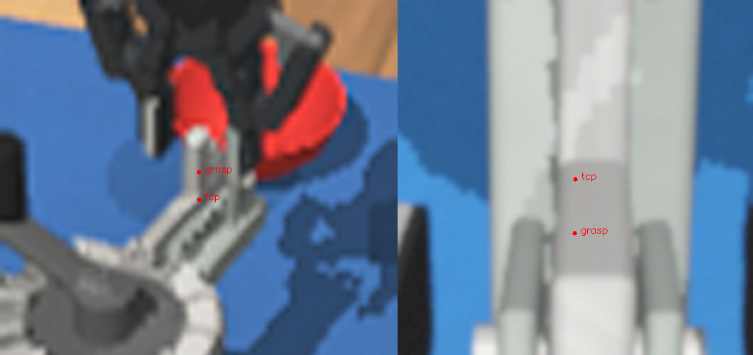

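```bash
python3 -m creep '[[0,0,0,0],[0,0,0,0],[0,0,0,0],[0,0,0,0],[0,0,0,0],[0,0,0,0]]' 0 20; python3 v.py a6
```

```text
clock: 5.73
ee_pos: [544.6, -97.5, 188.5]
ee_rot: [1.362, 1.102, -1.361]
contact_force: [-5.1, 1.5, 8.1]
width: 9.2
```

View pics/a6.png

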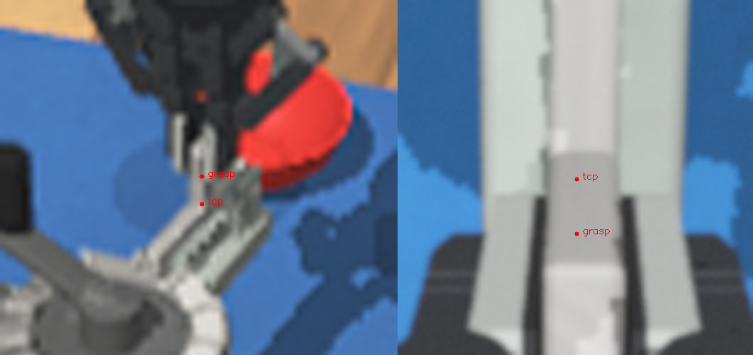

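```bash
python3 -m creep '[[-2.4,0,3,0],[-2.2,0,3.2,0],[-2,0,3.3,0],[-1.6,0,3.6,0],[-1.3,0,3.7,0],[-1,0,3.7,0],[-0.6,0,3.8,0],[-0.3,0,3.9,0]]'; python3 -m creep '[[-0.1,0,3.9,0],[0.4,0,3.9,0],[0.7,0,3.8,0],[1,0,3.8,0],[0,0,0,0]]'; python3 v.py a7
```

```text
clock: 6.5
ee_pos: [538.3, -125.3, 199.0]
ee_rot: [1.361, 1.104, -1.361]
contact_force: [-4.0, 5.0, -1.3]
width: 9.3
clock: 6.92
ee_pos: [534.9, -141.3, 197.0]
ee_rot: [1.361, 1.103, -1.363]
contact_force: [-6.7, 3.1, 4.1]
width: 9.0
```

View pics/a7.png

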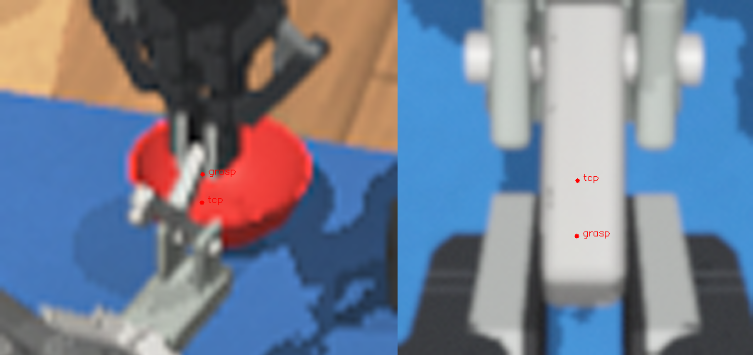

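```bash
python3 -m creep '[[1.4,0,3.6,0],[1.7,0,3.5,0],[1.9,0,3.4,0],[2.3,0,3.2,0],[2.5,0,3,0],[2.7,0,2.7,0],[3,0,2.4,0],[3.2,0,2.3,0]]'; python3 v.py a8
```

```text
clock: 7.68
ee_pos: [529.4, -165.7, 178.7]
ee_rot: [1.36, 1.102, -1.364]
contact_force: [-10.9, -3.3, 10.8]
width: 9.4
```

View pics/a8.png

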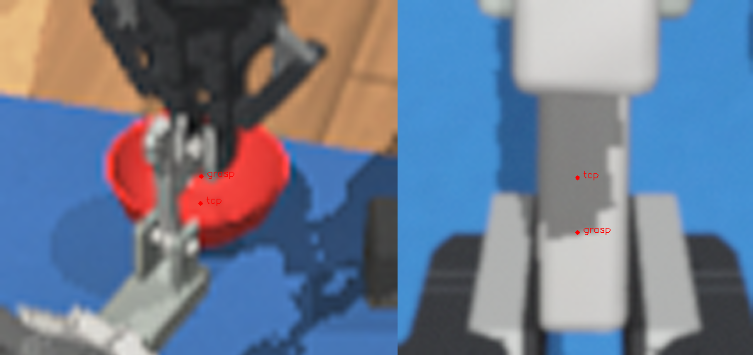

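```bash
python3 -m creep '[[0,0,0,0],[0,0,0,0],[0,0,0,0],[0,0,0,0],[0,0,0,0],[0,0,0,0]]' 40 20; python3 v.py a9
```

```text
clock: 8.28
ee_pos: [530.6, -163.9, 178.1]
ee_rot: [1.361, 1.103, -1.361]
contact_force: [-0.0, -0.2, 0.0]
width: 39.9
```

View pics/a9.png

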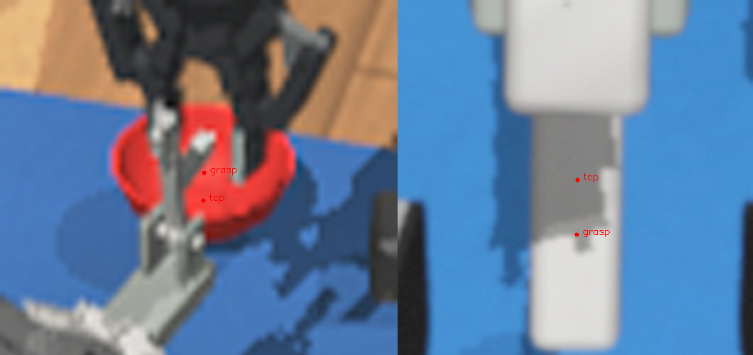

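```bash
python3 -m creep '[[-30,0,0,0],[-30,0,0,0],[-30,0,0,0],[-30,0,0,0],[0,0,0,0]]' ; python3 - <<'E'
from h import *
go([630,-42,296])
E
```

```text
clock: 8.8
ee_pos: [532.5, -164.0, 303.5]
ee_rot: [1.364, 1.097, -1.356]
contact_force: [0.5, -0.4, -0.1]
width: 40.0
t8.80 tcp [ 532.5 -164.   303.5] x [ 0.007 -0.002 -1.   ] ytool yaw -12.0 F [ 0.5 -0.4 -0.1] w40.0 q7 -0.18
delta tool [   7.9   70.  -139.6]
```

```bash
python3 -m creep '[[0,12,-23.5,0],[0,12,-23.5,0],[0,12,-23.5,0],[0,12,-23.5,0],[0,12,-23.5,0],[0,12,-23.5,0],[0,0,0,7.1],[0,0,0,7.1]]'; python3 -m creep '[[0,0,0,7.1],[0,0,0,7.1],[0,0,0,7.1],[0,0,0,7.1],[0,0,0,7.1],[0,0,0,7.1],[0,0,0,7.1],[0,0,0,7.1]]';python3 -m creep '[[0,0,0,7.1],[0,0,0,7.1],[0,0,0,7.1],[0,0,0,7.1],[0,0,0,7.1],[0,0,0,1.5],[0,0,0,0],[0,0,0,0]]'; python3 - <<'E'
from h import *
go([630,-42,193],np.radians(-120))
E
python3 v.py b1; python3 - <<'E'
from h import *
for n in ("wrist","side"):
    d=arm.snapshot(n);cv2.imwrite(f"pics/b2{n}.png",d["color"][:,:,::-1])
    print(proj(d,[[630,-42,251],[630,-42,201]]))
E
```

```text
clock: 9.47
ee_pos: [630.7, -39.0, 297.3]
ee_rot: [1.539, 0.957, -1.539]
contact_force: [0.7, -0.4, -0.8]
width: 39.7
clock: 10.13
ee_pos: [630.1, -40.8, 297.9]
ee_rot: [2.161, 0.126, -2.161]
contact_force: [-0.2, 0.0, -0.5]
width: 39.9
clock: 10.8
ee_pos: [630.1, -40.7, 298.0]
ee_rot: [-1.93, 0.512, 1.93]
contact_force: [0.4, 0.1, 0.7]
width: 39.8
t10.80 tcp [630.1 -40.7 298. ] x [-0. -0. -1.] ytool yaw -119.7 F [0.4 0.1 0.7] w39.8 q7 -2.16
delta tool [105.    1.2  -0.5]
turn about tool x (tool x down): 0.3
[[278.65070426 222.31964743]
 [278.55073542 202.82920724]]
[[255.67712874 169.68751274]
 [256.52028073 182.94907685]]
```

View pics/b2wrist.png

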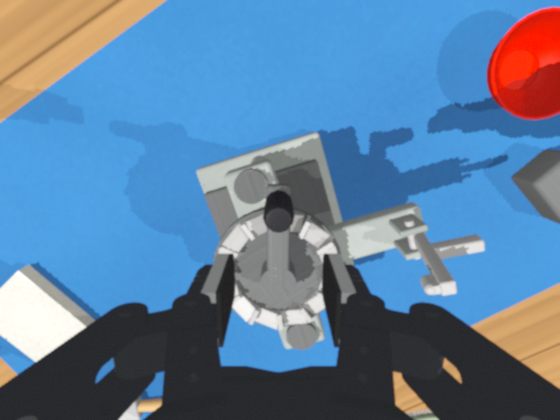

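View pics/b2side.png

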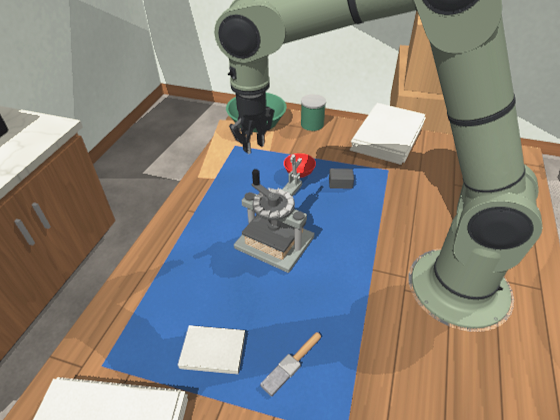

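```bash
python3 - <<'E'
import cv2
a=cv2.imread('pics/b2wrist.png');z=cv2.resize(a[170:270,230:330],None,fx=6,fy=6,interpolation=cv2.INTER_CUBIC)
cv2.circle(z,(292,312),3,(0,0,255),-1);cv2.circle(z,(291,197),3,(0,255,0),-1)
cv2.imwrite('pics/b3.png',z)
E
```

```text
(no output)
```

View pics/b3.png

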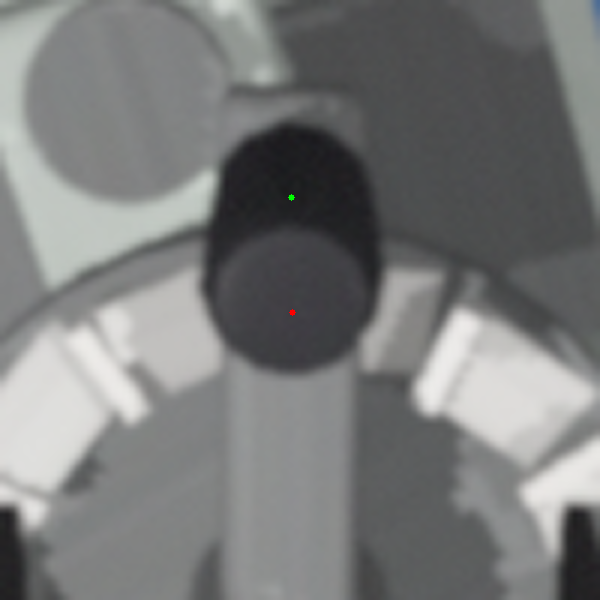

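```bash
python3 -m creep '[[21,0.8,-1,0],[21,0,-1,0],[21,0,0,0],[21,0,0,0],[21,0,0,0],[0,0,0,0]]' 50; python3 - <<'E'
from h import *
go([630.8,-42.6,193],np.radians(-120))
E
python3 v.py b4; 
```

```text
clock: 11.5
ee_pos: [629.6, -42.5, 189.4]
ee_rot: [-1.923, 0.516, 1.934]
contact_force: [-0.4, -0.2, -0.9]
width: 50.0
t11.50 tcp [629.6 -42.5 189.4] x [-0.005  0.    -1.   ] ytool yaw -119.9 F [-0.4 -0.2 -0.9] w50.0 q7 -2.17
delta tool [-3.6 -0.5 -1. ]
turn about tool x (tool x down): 0.1
```

View pics/b4.png

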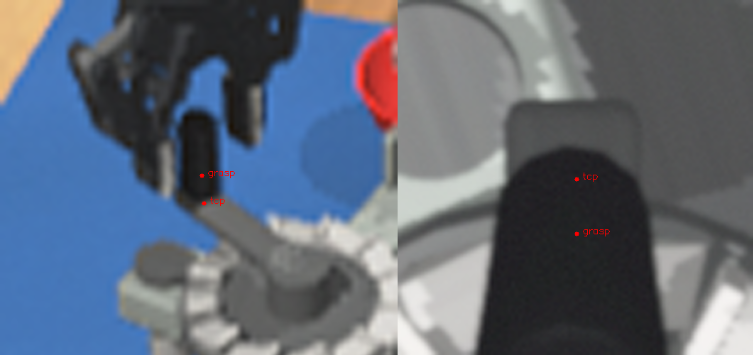

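Fingers straddle the knob. Close on it.

```bash
python3 -m creep '[[0,0,0,0],[0,0,0,0],[0,0,0,0],[0,0,0,0],[0,0,0,0]]' 0 20; python3 - <<'E'
from h import *
go([630.8,-42.6,193],np.radians(-120))
E
```

```text
clock: 12.02
ee_pos: [632.2, -42.5, 194.6]
ee_rot: [-1.929, 0.515, 1.925]
contact_force: [-0.1, -0.1, 6.3]
width: 20.9
t12.02 tcp [632.2 -42.5 194.6] x [ 0.002 -0.    -1.   ] ytool yaw -120.0 F [-0.1 -0.1  6.3] w20.9 q7 -2.17
delta tool [1.6 0.8 1.2]
turn about tool x (tool x down): 0.0
```

```bash
python3 -m creep '[[0,-6.53,0.29,-5],[0,-6.53,0.29,-5],[0,-6.53,0.29,-5],[0,-6.53,0.29,-5]]'; python3 -m creep '[[0,-6.53,0.29,-5],[0,-6.53,0.29,-5],[0,-6.53,0.29,-5],[0,-6.53,0.29,-5]]'; python3 - <<'E'
from h import *
s,M=st();print(M.T@s["contact_force"]);go([630.8,-42.6,193])
d=s["ee_pos"]-[565.8,-5.1,0];print(np.degrees(np.arctan2(d[1],d[0])),np.hypot(*d[:2]))
E
```

```text
clock: 12.35
ee_pos: [641.3, -18.9, 194.6]
ee_rot: [-2.136, 0.183, 2.13]
contact_force: [-0.5, -4.5, 4.9]
width: 20.9
clock: 12.68
ee_pos: [642.0, 7.3, 194.7]
ee_rot: [2.132, 0.189, -2.123]
contact_force: [7.9, -3.3, 3.2]
width: 21.0
[-3.12932968  4.70050579 -7.16798793]
t12.68 tcp [642.    7.3 194.7] x [ 0.004 -0.001 -1.   ] ytool yaw -79.8 F [ 7.9 -3.3  3.2] w21.0 q7 -1.64
delta tool [ 1.7 47.1 19.9]
9.266580193717013 77.20978880491899
```

```bash
python3 -m creep '[[0,-6.53,-0.2,-5],[0,-6.53,-0.2,-5],[0,-6.53,0.29,-5],[0,-6.53,0.29,-5],[0,-6.53,0.29,-5],[0,-6.53,0.29,-5]]'; python3 - <<'E'
from h import *
s,M=st();print(M.T@s["contact_force"]);go([630.8,-42.6,193])
d=s["ee_pos"]-[565.8,-5.1,0];print(np.degrees(np.arctan2(d[1],d[0])),np.hypot(*d[:2]))
E
```

```text
clock: 13.18
ee_pos: [626.7, 43.7, 194.7]
ee_rot: [1.818, 0.664, -1.809]
contact_force: [8.9, 0.9, 1.2]
width: 20.6
[-1.13321657  5.08525992 -7.35557173]
t13.18 tcp [626.7  43.7 194.7] x [ 0.005  0.001 -1.   ] ytool yaw -49.7 F [8.9 0.9 1.2] w20.6 q7 -1.24
delta tool [ 1.7 68.5 52.7]
38.715973877161424 78.03075799169706
```

```bash
python3 -m creep '[[0,-6.53,0,-5],[0,-6.53,0,-5],[0,-6.53,0,-5],[0,-6.53,0.29,-5],[0,-6.53,0.29,-5],[0,-6.53,0.29,-5],[0,-6.53,0.29,-5],[0,-6.53,0.29,-5]]'; python3 - <<'E'
from h import *
s,M=st();print(M.T@s["contact_force"]);go([630.8,-42.6,193])
d=s["ee_pos"]-[565.8,-5.1,0];print(np.degrees(np.arctan2(d[1],d[0])),np.hypot(*d[:2]))
E
python3 v.py b6
```

```text
clock: 13.85
ee_pos: [582.5, 71.8, 194.7]
ee_rot: [1.337, 1.124, -1.327]
contact_force: [7.1, 11.0, 1.3]
width: 21.0
[ -1.21283507   5.1842664  -11.99548645]
t13.85 tcp [582.5  71.8 194.7] x [ 0.005  0.003 -1.   ] ytool yaw -9.6 F [ 7.1 11.   1.3] w21.0 q7 -0.68
delta tool [  1.6  66.7 104.7]
77.72415468144791 78.65438043460779
```

View pics/b6.png

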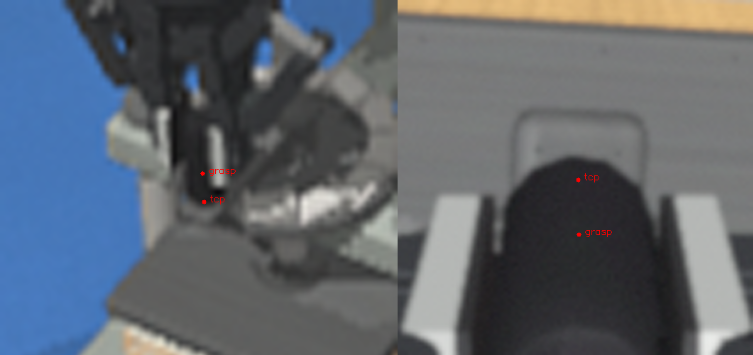

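```bash
python3 -m creep '[[0,-6.53,-0.4,-5],[0,-6.53,-0.4,-5],[0,-6.53,-0.2,-5],[0,-6.53,0.1,-5],[0,-6.53,0.29,-5],[0,-6.53,0.29,-5]]'; python3 - <<'E'
from h import *
s,M=st();print(M.T@s["contact_force"]);go([630.8,-42.6,193])
d=s["ee_pos"]-[565.8,-5.1,0];print(np.degrees(np.arctan2(d[1],d[0])),np.hypot(*d[:2]))
E
```

```text
clock: 14.45
ee_pos: [543.4, 70.3, 194.7]
ee_rot: [0.947, 1.355, -0.94]
contact_force: [1.4, 11.8, 4.5]
width: 21.4
[ -4.46175435   5.44214145 -10.57422744]
t14.45 tcp [543.4  70.3 194.7] x [ 0.004  0.003 -1.   ] ytool yaw 20.4 F [ 1.4 11.8  4.5] w21.4 q7 -0.23
delta tool [  1.7  42.6 136.3]
106.55614105933137 78.70535679396514
```

```bash
python3 -m creep '[[0,-6.53,0,-5],[0,-6.53,0,-5],[0,-6.53,0.29,-5],[0,-6.53,0.29,-5],[0,-6.53,0.29,-5],[0,0,0,0],[0,0,0,0]]'; python3 - <<'E'
from h import *
s,M=st();print(M.T@s["contact_force"]);go([630.8,-42.6,193])
d=s["ee_pos"]-[565.8,-5.1,0];print(np.degrees(np.arctan2(d[1],d[0])),np.hypot(*d[:2]))
E
```

```text
clock: 15.03
ee_pos: [514.0, 53.4, 194.5]
ee_rot: [0.613, 1.484, -0.61]
contact_force: [-15.1, 12.8, 18.0]
width: 21.0
[-17.92285353  -1.51818618 -19.77936087]
t15.03 tcp [514.   53.4 194.5] x [-0.     0.002 -1.   ] ytool yaw 45.2 F [-15.1  12.8  18. ] w21.0 q7 0.17
delta tool [  1.2  14.2 150.6]
131.51027434891628 78.17889119416097
```

```bash
python3 -m creep '[[0,0,0,0],[0,0,0,0],[0,0,0,0],[0,0,0,0]]' 50; python3 -m creep '[[-25,0,0,0],[-25,0,0,0],[-25,0,0,0],[-30,0,0,0],[0,0,0,0]]' ; python3 - <<'E'
from h import *
# target: outside pawl nose, press y -175+4
go(F(-0.7,-176,320),YAW)
for n in ("wrist","side","top"):
    d=arm.snapshot(n);cv2.imwrite(f"pics/c1{n}.png",d["color"][:,:,::-1])
E
```

```text
clock: 15.37
ee_pos: [515.2, 50.9, 193.3]
ee_rot: [0.614, 1.482, -0.614]
contact_force: [-1.4, -0.3, 0.3]
width: 49.9
clock: 15.78
ee_pos: [516.8, 51.8, 302.8]
ee_rot: [0.615, 1.477, -0.611]
contact_force: [-0.2, 0.1, -0.7]
width: 50.1
t15.78 tcp [516.8  51.8 302.8] x [ 0.006  0.    -1.   ] ytool yaw 45.0 F [-0.2  0.1 -0.7] w50.1 q7 0.28
delta tool [ -17.2 -157.2  171.2]
turn about tool x (tool x down): 57.3
```

View pics/c1wrist.png

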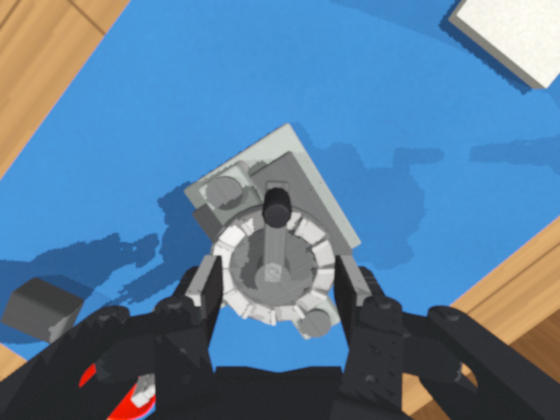

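View pics/c1side.png

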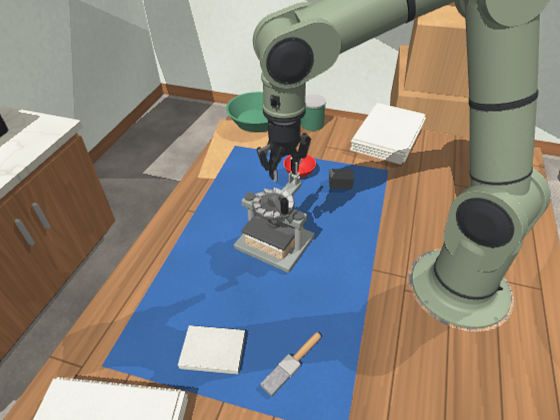

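```bash
python3 -m creep '[[-5,-26,28.5,0],[-4,-26,28.5,0],[-4,-26,28.5,0],[-4,-26,28.5,0],[0,-26,28.5,0],[0,-27,28.5,0],[0,0,0,7.1],[0,0,0,7.1]]' 0; python3 -m creep '[[0,0,0,7.1],[0,0,0,7.1],[0,0,0,7.1],[0,0,0,7.1],[0,0,0,7.1],[0,0,0,7.1],[0,0,0,0.5],[0,0,0,0]]'
 python3 - <<'E'
from h import *
go(F(-0.7,-178,218),YAW)
d=arm.snapshot("wrist");cv2.imwrite(f"pics/c2wrist.png",d["color"][:,:,::-1])
E
```

```text
clock: 16.6
ee_pos: [524.2, -183.5, 313.2]
ee_rot: [0.811, 1.417, -0.812]
contact_force: [-0.2, 1.6, 0.2]
width: -0.1
clock: 17.27
ee_pos: [524.8, -180.6, 314.2]
ee_rot: [1.362, 1.103, -1.364]
contact_force: [-0.6, 0.1, -0.1]
width: -0.4
t17.27 tcp [ 524.8 -180.6  314.2] x [-0.001  0.    -1.   ] ytool yaw -12.1 F [-0.6  0.1 -0.1] w-0.4 q7 -0.19
delta tool [96.2  1.9  1.4]
turn about tool x (tool x down): 0.2
```

View pics/c2wrist.png

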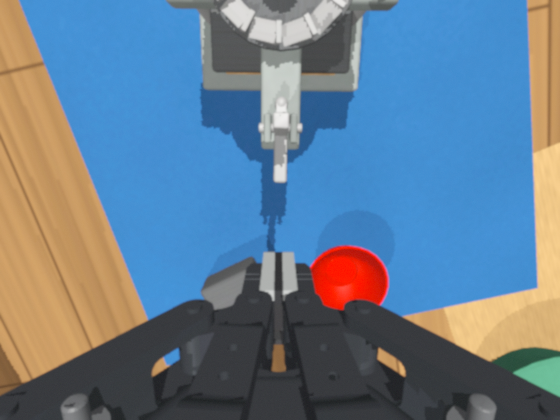

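```bash
python3 - <<'E'
from h import *
d=arm.snapshot("wrist")
for th in (1.4,1.6,1.8,1.95):
    f=lambda a,p:F(-.7,-121+a*np.cos(th)-p*np.sin(th),186+a*np.sin(th)+p*np.cos(th))
    print(th,"nose",proj(d,f(75,5))[0].round(),"tabtip",proj(d,f(30,45))[0].round(),f(75,5).round(),f(30,45).round())
print("hinge",proj(d,F(-.7,-121,186)))
a=cv2.imread('pics/c2wrist.png');cv2.imwrite('pics/c2z.png',cv2.resize(a[70:220,200:360],None,fx=4,fy=4,interpolation=cv2.INTER_CUBIC))
E
```

```text
1.4 nose [280. 121.] tabtip [279. 182.] [ 540. -119.  261.] [ 530. -165.  223.]
1.6 nose [280. 145.] tabtip [279. 188.] [ 537. -134.  261.] [ 529. -171.  215.]
1.8 nose [280. 167.] tabtip [279. 191.] [ 534. -148.  258.] [ 528. -176.  205.]
1.95 nose [280. 182.] tabtip [279. 192.] [ 531. -158.  254.] [ 527. -178.  197.]
hinge [[279.62997819 128.15800166]]
```

View pics/c2z.png

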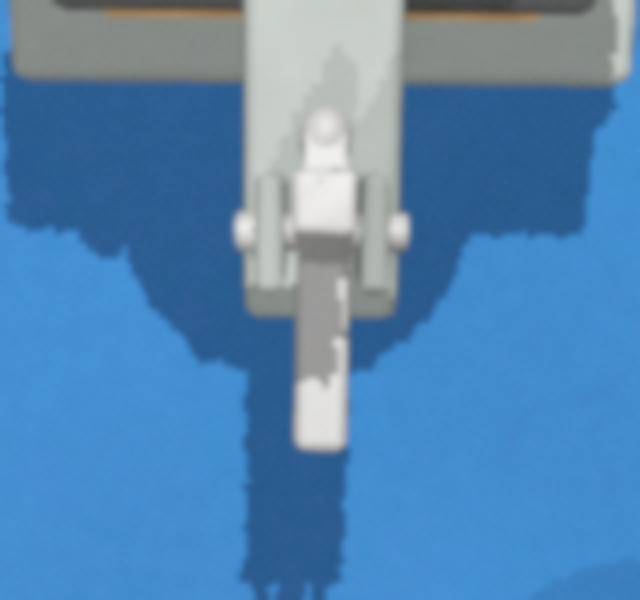

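```bash
cat >> h.py <<'E'
def pw(th,a,p,yh=-121,x=-.7): return F(x,yh+a*np.cos(th)-p*np.sin(th),186+a*np.sin(th)+p*np.cos(th))
E
python3 - <<'E'
from h import *
d=arm.snapshot("wrist")
for th in (1.2,1.3,1.4,1.5,1.6):
    print(th,[proj(d,pw(th,a,p))[0][1].round(1) for a,p in ((75,10),(75,0),(75,-11),(23,45.5),(37,45.5),(37,10))])
d=arm.snapshot("side");im=d["color"][:,:,::-1].copy()
q=proj(d,pw(1.4,40,10))[0].astype(int);x0,y0=q-35
z=cv2.resize(im[y0:y0+70,x0:x0+70],None,fx=8,fy=8,interpolation=cv2.INTER_CUBIC)
outs=[]
for th in (1.4,1.95):
    w=z.copy()
    for pl in ([(0,0),(75,0),(75,-11)],[(30,10),(30,45)]):
        pts=np.array([(proj(d,pw(th,a,p))[0]-[x0,y0])*8 for a,p in pl]).astype(int)
        cv2.polylines(w,[pts],False,(0,0,255),1)
    outs.append(w)
cv2.imwrite("pics/c3.png",cv2.resize(np.hstack(outs),None,fx=.71,fy=.71))
E
```

```text
1.2 [np.float64(104.6), np.float64(89.2), np.float64(72.4), np.float64(176.0), np.float64(172.4), np.float64(124.9)]
1.3 [np.float64(116.9), np.float64(100.9), np.float64(83.3), np.float64(179.7), np.float64(178.3), np.float64(130.3)]
1.4 [np.float64(129.2), np.float64(113.0), np.float64(95.0), np.float64(182.7), np.float64(183.4), np.float64(135.5)]
1.5 [np.float64(141.4), np.float64(125.3), np.float64(107.2), np.float64(185.1), np.float64(187.7), np.float64(140.7)]
1.6 [np.float64(153.0), np.float64(137.4), np.float64(119.6), np.float64(186.8), np.float64(191.1), np.float64(145.6)]
```

View pics/c3.png

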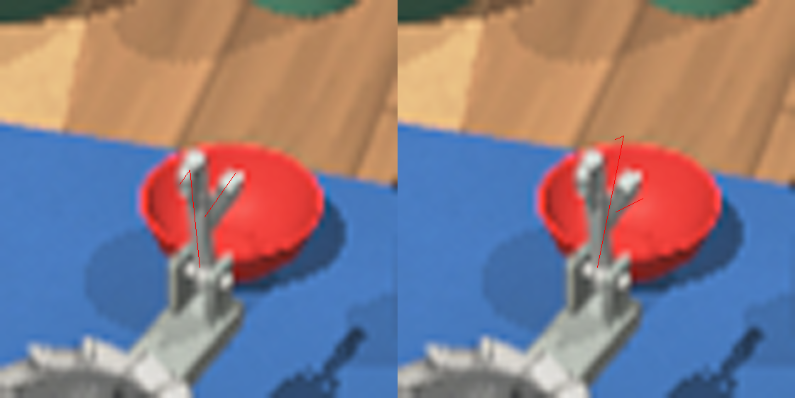

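```bash
python3 - <<'E'
from h import *
d=dict(arm.snapshot("wrist"));s,M=st()
def T(p,r):
    t=np.eye(4);t[:3,:3]=R.from_rotvec(r).as_matrix() if np.ndim(r)==1 else r;t[:3,3]=p;return t
K=np.linalg.inv(T(s["ee_pos"],s["ee_rot"]))@d["pose"]
for nm,p,r in (("a8",[529.4,-165.7,178.7],[1.36,1.102,-1.364]),("a9",[530.6,-163.9,178.1],[1.361,1.103,-1.361])):
    e=dict(d);e["pose"]=T(p,np.array(r))@K
    q0=proj(e,np.array(p))[0].astype(int)-50
    for th in (1.3,1.4,1.5,1.6,1.7):
        print(nm,th,[((proj(e,pw(th,a,q))[0][1]-q0[1])*3.55).round(0) for a,q in ((75,10),(75,0),(37,45.5),(23,45.5))])
E
python3 - <<'E'
import cv2,numpy as np
a=cv2.imread('pics/a8_side.png');b=cv2.imread('pics/a9_side.png');cv2.imwrite('pics/cmp.png',cv2.resize(np.hstack([a[100:460,100:460],b[100:460,100:460]]),(800,400)))
E
```

```text
a8 1.3 [np.float64(-26.0), np.float64(-165.0), np.float64(331.0), np.float64(301.0)]
a8 1.4 [np.float64(76.0), np.float64(-60.0), np.float64(352.0), np.float64(309.0)]
a8 1.5 [np.float64(171.0), np.float64(42.0), np.float64(366.0), np.float64(313.0)]
a8 1.6 [np.float64(257.0), np.float64(138.0), np.float64(375.0), np.float64(312.0)]
a8 1.7 [np.float64(332.0), np.float64(226.0), np.float64(377.0), np.float64(308.0)]
a9 1.3 [np.float64(1.0), np.float64(-138.0), np.float64(350.0), np.float64(318.0)]
a9 1.4 [np.float64(102.0), np.float64(-34.0), np.float64(371.0), np.float64(326.0)]
a9 1.5 [np.float64(197.0), np.float64(68.0), np.float64(385.0), np.float64(329.0)]
a9 1.6 [np.float64(282.0), np.float64(164.0), np.float64(392.0), np.float64(328.0)]
a9 1.7 [np.float64(356.0), np.float64(251.0), np.float64(394.0), np.float64(323.0)]
```

View pics/cmp.png

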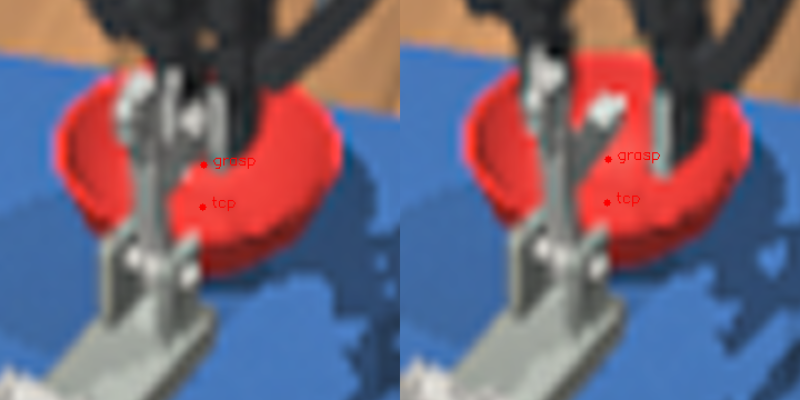

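```bash
python3 - <<'E'
from h import *
d=dict(arm.snapshot("wrist"));s,M=st()
def T(p,r):
    t=np.eye(4);t[:3,:3]=R.from_rotvec(r).as_matrix();t[:3,3]=p;return t
K=np.linalg.inv(T(s["ee_pos"],s["ee_rot"]))@d["pose"];np.save("K.npy",K)
e=dict(d);e["pose"]=T(np.array([516.8,51.8,302.8]),np.array([0.615,1.477,-0.611]))@K
print(proj(e,[[515,51,251],[515,51,201]]))
go([515.2,50.9,300],np.radians(45))
a=cv2.imread('pics/c1wrist.png');cv2.imwrite('pics/c4.png',cv2.resize(a[170:290,220:340],None,fx=5,fy=5,interpolation=cv2.INTER_CUBIC))
E
```

```text
[[273.84791467 216.79039886]
 [274.28209682 198.24438191]]
t17.57 tcp [ 525.  -180.9  314.9] x [-0.  0. -1.] ytool yaw -12.2 F [ 0.5 -0.2  0.9] w0.3 q7 -0.19
delta tool [  15.   -58.5 -224.5]
turn about tool x (tool x down): -57.2
```

View pics/c4.png

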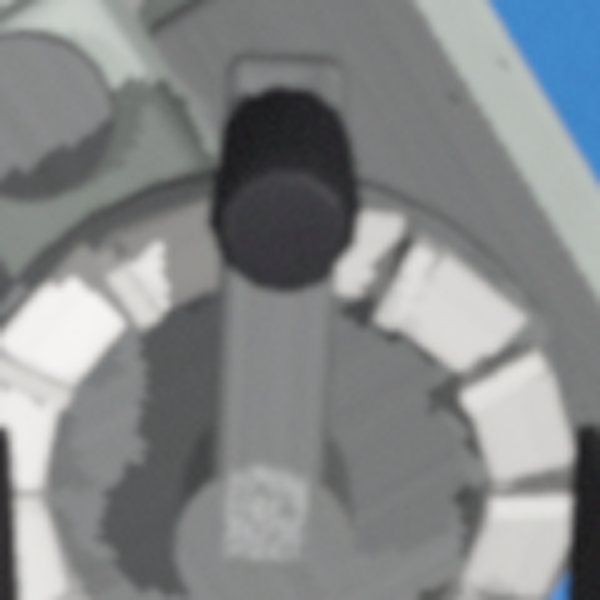

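```bash
python3 -m creep '[[0,-9.7,-37.4,0],[0,-9.7,-37.4,0],[0,-9.7,-37.4,0],[0,-9.7,-37.4,0],[0,-9.7,-37.4,0],[0,-9.7,-37.4,0],[0,0,0,-7.1],[0,0,0,-7.1]]' 50; python3 -m creep '[[0,0,0,-7.1],[0,0,0,-7.1],[0,0,0,-7.1],[0,0,0,-7.1],[0,0,0,-7.1],[0,0,0,-7.1],[15,0,0,-0.5],[0,0,0,0]]'
 python3 - <<'E'
from h import *
go([515.2,50.9,194],np.radians(45))
d=arm.snapshot("wrist")
im=d["color"][:,:,::-1];cv2.imwrite('pics/c5.png',cv2.resize(im[170:290,220:340],None,fx=5,fy=5,interpolation=cv2.INTER_CUBIC))
print((proj(d,[515,51,251])[0]-[220,170])*5, (proj(d,[516.5,52.5,251])[0]-[220,170])*5)
E
```

```text
clock: 18.23
ee_pos: [515.5, 53.6, 315.4]
ee_rot: [1.177, 1.229, -1.176]
contact_force: [0.6, -1.6, -0.3]
width: 50.2
clock: 18.9
ee_pos: [515.2, 50.3, 298.4]
ee_rot: [0.612, 1.485, -0.613]
contact_force: [0.9, -0.3, 0.3]
width: 49.8
t18.90 tcp [515.2  50.3 298.4] x [-0.002 -0.    -1.   ] ytool yaw 45.1 F [ 0.9 -0.3  0.3] w49.8 q7 0.27
delta tool [104.4   0.6  -0.2]
turn about tool x (tool x down): 0.1
[295.94208211 244.49448062] [311.9050389  244.54679684]
```

View pics/c5.png

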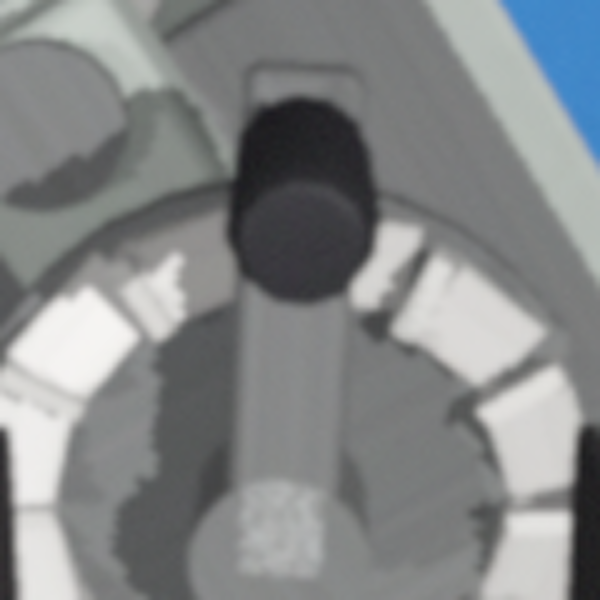

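```bash
python3 -m creep '[[21,0,0,5],[21,0,0,0],[21,0,0,0],[21,0,0,0],[20,1.4,0,0],[0,0,0,0]]'; python3 -m creep '[[0,0,0,0],[0,0,0,0],[0,0,0,0],[0,0,0,0],[0,0,0,0]]' 0 20;  python3 - <<'E'
from h import *
s,M=st();print(M.T@s["contact_force"])
go([515.7,51.7,194],np.radians(40))
E
```

```text
clock: 19.45
ee_pos: [515.8, 51.4, 193.7]
ee_rot: [0.68, 1.465, -0.683]
contact_force: [-0.2, -0.4, -0.9]
width: 50.1
clock: 19.87
ee_pos: [517.5, 51.9, 197.6]
ee_rot: [0.682, 1.459, -0.68]
contact_force: [-2.9, 0.3, 7.6]
width: 20.4
[-7.63548688 -2.02193725 -2.02886692]
t19.87 tcp [517.5  51.9 197.6] x [ 0.002 -0.    -1.   ] ytool yaw 40.0 F [-2.9  0.3  7.6] w20.4 q7 0.09
delta tool [ 3.6 -1.6 -1. ]
turn about tool x (tool x down): 0.0
```

```bash
python3 -m creep '[[0,6.53,0.29,5],[0,6.53,0.29,5],[0,6.53,0.29,5],[0,6.53,0.29,5],[0,6.53,0.29,5],[0,6.53,0.29,5]]'; python3 - <<'E'
from h import *
s,M=st();print(M.T@s["contact_force"])
go([565,-5.5,194])
E
```

```text
clock: 20.37
ee_pos: [552.5, 68.8, 197.6]
ee_rot: [1.083, 1.284, -1.081]
contact_force: [-5.6, 0.9, 7.6]
width: 20.9
[-7.56450814 -5.3160839  -1.86838524]
t20.37 tcp [552.5  68.8 197.6] x [ 0.001  0.    -1.   ] ytool yaw 9.8 F [-5.6  0.9  7.6] w20.9 q7 -0.40
delta tool [ 3.6 -0.3 75.3]
```

Clean: radial force small, centre estimate good. Continue.

```bash
python3 -m creep '[[0,6.53,0.29,5],[0,6.53,0.29,5],[0,6.53,0.29,5],[0,6.53,0.29,5],[0,6.53,0.29,5],[0,6.53,0.29,5],[0,6.53,0.29,5],[0,6.53,0.29,5]]';python3 -m creep '[[0,6.53,0.29,5],[0,6.53,0.29,5],[0,6.53,0.29,5],[0,6.53,0.29,5],[0,0,0,0]]'; python3 - <<'E'
from h import *
s,M=st();print(M.T@s["contact_force"])
go([565,-5.5,194])
E
python3 -m creep '[[0,0,0,0],[0,0,0,0],[0,0,0,0],[0,0,0,0]]' 50;  python3 -m creep '[[-25,0,0,0],[-25,0,0,0],[-25,0,0,0],[-30,0,0,0],[0,0,0,0]]' ; python3 - <<'E'
from h import *
go(F(-0.7,-176,300),YAW)
for n in ("wrist","side"):
    d=arm.snapshot(n);cv2.imwrite(f"pics/d1{n}.png",d["color"][:,:,::-1])
E
```

```text
clock: 21.03
ee_pos: [603.0, 59.8, 197.6]
ee_rot: [1.587, 0.912, -1.585]
contact_force: [-4.5, 0.8, 6.2]
width: 20.7
clock: 21.45
ee_pos: [623.4, 41.9, 197.7]
ee_rot: [1.822, 0.656, -1.819]
contact_force: [0.8, -4.3, 5.1]
width: 20.9
[-5.10447004  3.8595422   2.14155605]
t21.45 tcp [623.4  41.9 197.7] x [ 0.002  0.    -1.   ] ytool yaw -50.4 F [ 0.8 -4.3  5.1] w20.9 q7 -1.25
delta tool [ 3.5 -0.8 75.2]
clock: 21.78
ee_pos: [622.5, 42.7, 196.4]
ee_rot: [1.816, 0.662, -1.816]
contact_force: [0.1, 0.6, 0.3]
width: 50.0
clock: 22.2
ee_pos: [624.2, 43.2, 306.7]
ee_rot: [1.822, 0.66, -1.809]
contact_force: [0.4, -1.0, 0.6]
width: 50.1
t22.20 tcp [624.2  43.2 306.7] x [ 0.007  0.001 -1.   ] ytool yaw -50.0 F [ 0.4 -1.   0.6] w50.1 q7 -1.21
delta tool [  5.8 108.4 218.5]
turn about tool x (tool x down): -37.7
```

View pics/d1wrist.png

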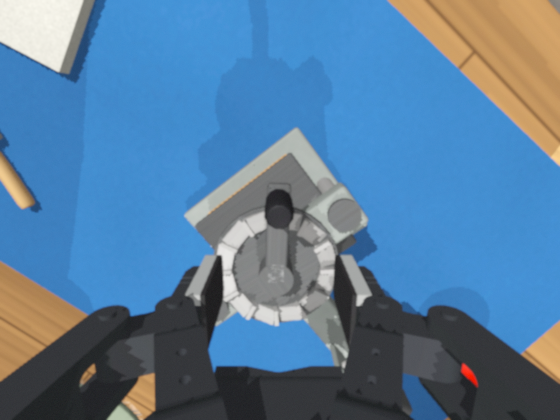

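```bash
python3 -m creep '[[0,0,0,-7.1],[0,0,0,-7.1],[0,0,0,-7.1],[0,0,0,-7.1],[0,0,0,-7.1],[0,0,0,-2],[0,0,0,0]]' 0; python3 - <<'E'
from h import *
go(F(-0.7,-72,305),YAW)
E
```

```text
clock: 22.88
ee_pos: [622.1, 42.3, 299.9]
ee_rot: [1.365, 1.101, -1.367]
contact_force: [1.1, 0.3, -0.8]
width: 0.6
t22.88 tcp [622.1  42.3 299.9] x [-0.002  0.    -1.   ] ytool yaw -12.3 F [ 1.1  0.3 -0.8] w0.6 q7 -0.61
delta tool [ -5.  -45.7 134. ]
turn about tool x (tool x down): -0.1
```

```bash
python3 -m creep '[[-1,-11.4,33.5,0],[-1,-11.4,33.5,0],[-1,-11.4,33.5,0],[-1,-11.4,33.5,0],[0,0,0,0],[0,0,0,0]]'; python3 - <<'E'
from h import *
go(F(-0.7,-72,218),YAW)
E
python3 v.py d2
```

```text
clock: 23.38
ee_pos: [548.2, -80.5, 304.9]
ee_rot: [1.371, 1.095, -1.372]
contact_force: [-0.3, 1.0, -0.3]
width: -0.0
t23.38 tcp [548.2 -80.5 304.9] x [-0.    -0.001 -1.   ] ytool yaw -12.8 F [-0.3  1.  -0.3] w-0.0 q7 -0.38
delta tool [86.9  0.2 -1.8]
turn about tool x (tool x down): -0.5
```

View pics/d2.png

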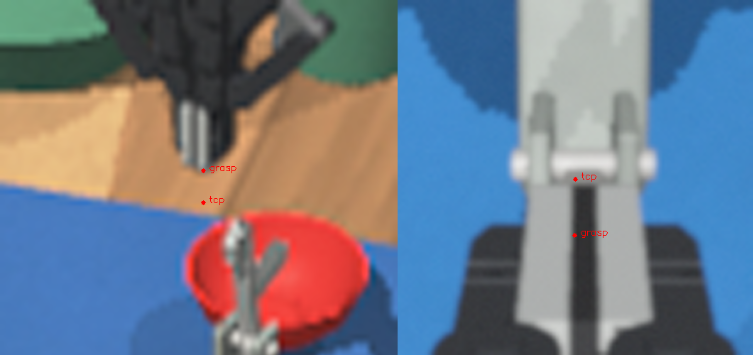

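```bash
python3 -m creep '[[22,0,-1,0],[22,0,-1,0],[22,0,0,0],[20,0,0,0],[0,0,0,0]]'; python3 -m creep '[[0,0,5,0],[0,0,5,0],[0,0,5,0],[0,0,4,0],[0,0,4,0],[0,0,4,0]]'; python3 - <<'E'
from h import *
go(F(-0.7,-114,218),YAW)
E
python3 v.py d3
```

```text
clock: 23.9
ee_pos: [548.0, -75.1, 215.4]
ee_rot: [1.365, 1.104, -1.37]
contact_force: [-0.8, -0.6, -1.1]
width: 0.0
clock: 24.4
ee_pos: [543.7, -103.4, 219.6]
ee_rot: [1.368, 1.098, -1.367]
contact_force: [0.8, -0.9, 0.2]
width: -0.1
t24.40 tcp [ 543.7 -103.4  219.6] x [ 0.001 -0.    -1.   ] ytool yaw -12.5 F [ 0.8 -0.9  0.2] w-0.1 q7 -0.38
delta tool [ 1.6 -0.2 16.8]
turn about tool x (tool x down): -0.2
```

View pics/d3.png

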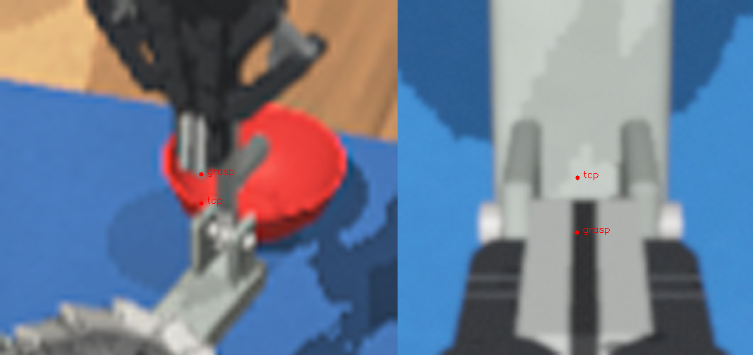

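```bash
python3 -m creep '[[0,0,4,0],[0,0,4,0],[0,0,4,0],[0,0,3,0],[0,0,3,0],[0,0,3,0]]'; python3 -m creep '[[0,0,2,0],[0,0,0,0],[0,0,0,0]]';python3 v.py d4
```

```text
clock: 25.0
ee_pos: [539.0, -123.7, 219.1]
ee_rot: [1.368, 1.098, -1.368]
contact_force: [-0.7, 0.3, -0.6]
width: -0.1
clock: 25.25
ee_pos: [538.7, -125.3, 219.1]
ee_rot: [1.368, 1.098, -1.368]
contact_force: [-0.4, 1.0, -0.1]
width: -0.1
```

View pics/d4.png

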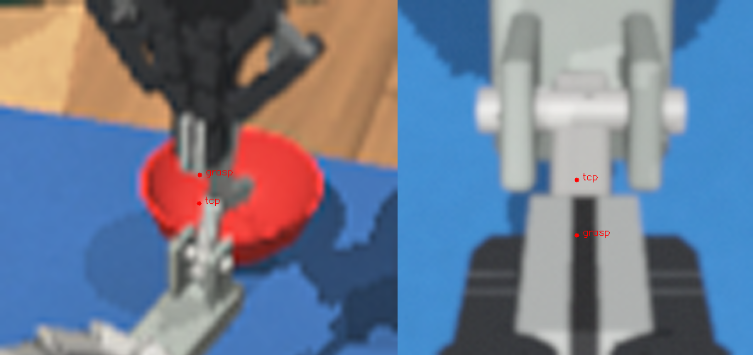

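```bash
python3 -m creep '[[0,0,3,0],[0,0,3,0],[0,0,2,0],[0,0,0,0],[0,0,0,0],[0,0,0,0],[0,0,0,0],[0,0,0,0]]'; python3 -m creep '[[-8,0,-4,0],[-20,0,0,0],[-25,0,0,0],[-25,0,0,0],[-25,0,0,0],[0,0,0,0]]'; python3 - <<'E'
from h import *
go([622.5,42.7,300],np.radians(-50))
d=arm.snapshot("side");im=d["color"][:,:,::-1].copy()
q=proj(d,pw(1.4,40,10))[0].astype(int);x0,y0=q-35
z=cv2.resize(im[y0:y0+70,x0:x0+70],None,fx=8,fy=8,interpolation=cv2.INTER_CUBIC)
outs=[]
for th in (1.7,1.95):
    w=z.copy()
    for pl in ([(0,0),(75,0),(75,-11)],[(30,10),(30,45)]):
        pts=np.array([(proj(d,pw(th,a,p))[0]-[x0,y0])*8 for a,p in pl]).astype(int)
        cv2.polylines(w,[pts],False,(0,0,255),1)
    outs.append(w)
cv2.imwrite("pics/d5.png",cv2.resize(np.hstack(outs),None,fx=.71,fy=.71))
E
```

```text
clock: 26.02
ee_pos: [537.3, -131.8, 219.1]
ee_rot: [1.368, 1.1, -1.366]
contact_force: [1.3, 7.8, -0.4]
width: -0.0
clock: 26.52
ee_pos: [539.3, -129.4, 327.0]
ee_rot: [1.37, 1.093, -1.364]
contact_force: [0.6, -1.0, -0.3]
width: 0.1
t26.52 tcp [ 539.3 -129.4  327. ] x [ 0.006 -0.002 -1.   ] ytool yaw -12.5 F [ 0.6 -1.  -0.3] w0.1 q7 -0.27
delta tool [  27.2   43.8 -186. ]
turn about tool x (tool x down): 37.5
```

View pics/d5.png

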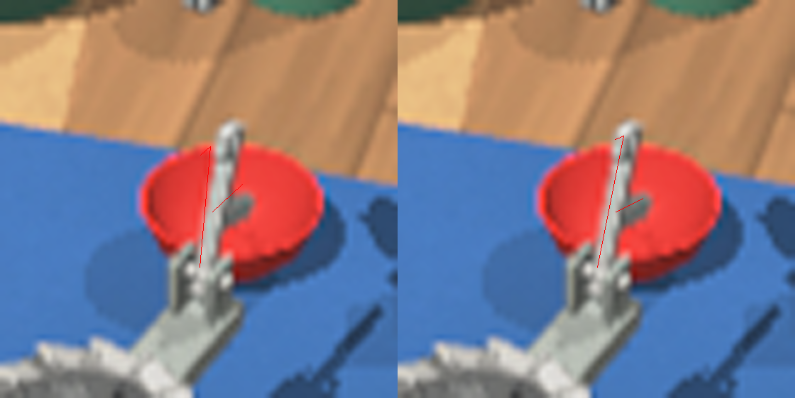

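```bash
python3 -m creep '[[0,7.3,-31,0],[5,7.3,-31,0],[5,7.3,-31,0],[5,7.3,-31,0],[5,7.3,-31,0],[7,7.3,-31,0],[0,0,0,7.1],[0,0,0,7.1]]' 50; python3 -m creep '[[0,0,0,7.1],[0,0,0,7.1],[0,0,0,7.1],[0,0,0,2],[0,0,0,0],[0,0,0,0]]';  python3 - <<'E'
from h import *
go([622.5,42.7,194],np.radians(-50))
d=arm.snapshot("wrist")
im=d["color"][:,:,::-1];cv2.imwrite('pics/e1.png',cv2.resize(im[170:290,220:340],None,fx=5,fy=5,interpolation=cv2.INTER_CUBIC))
print((proj(d,[622.5,42.7,251])[0]-[220,170])*5)
E
```

```text
clock: 27.23
ee_pos: [620.5, 44.9, 293.4]
ee_rot: [1.544, 0.953, -1.547]
contact_force: [-0.6, -0.6, 0.0]
width: 50.1
clock: 27.73
ee_pos: [620.5, 42.9, 294.6]
ee_rot: [1.814, 0.663, -1.816]
contact_force: [-0.7, -0.7, 0.1]
width: 49.8
t27.73 tcp [620.5  42.9 294.6] x [-0.001 -0.    -1.   ] ytool yaw -49.8 F [-0.7 -0.7  0.1] w49.8 q7 -1.21
delta tool [100.6   1.5  -1.5]
turn about tool x (tool x down): 0.2
[292.07415598 253.23008621]
```

View pics/e1.png

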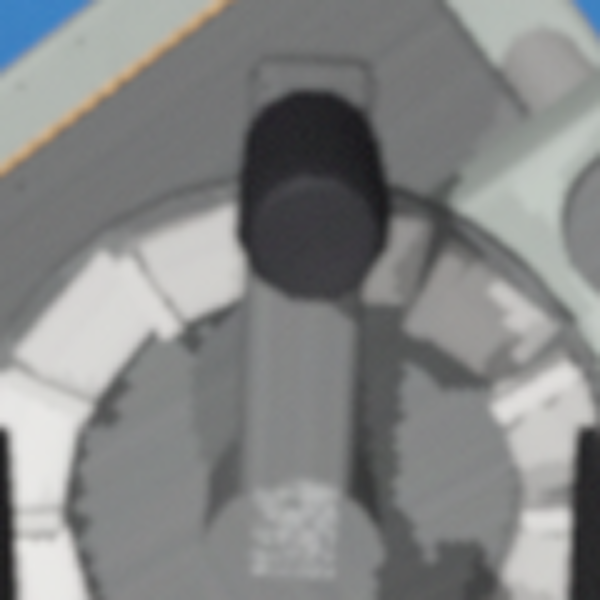

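```bash
python3 -m creep '[[20,4,-2.5,0],[20,0,0,0],[20,0,0,0],[20,0,0,0],[20,0,0,0],[0,0,0,0]]'; python3 -m creep '[[0,0,0,0],[0,0,0,0],[0,0,0,0],[0,0,0,0],[0,0,0,0]]' 0 20;  python3 - <<'E'
from h import *
s,M=st();print(M.T@s["contact_force"])
go([565,-5.5,194])
E
```

```text
clock: 28.28
ee_pos: [623.4, 41.0, 191.4]
ee_rot: [1.811, 0.665, -1.821]
contact_force: [-0.7, -0.2, -1.2]
width: 50.0
clock: 28.7
ee_pos: [625.8, 41.7, 196.4]
ee_rot: [1.818, 0.661, -1.814]
contact_force: [-1.6, 0.0, 7.4]
width: 21.0
[-7.37168438 -1.00573064  1.17424607]
t28.70 tcp [625.8  41.7 196.4] x [ 0.002  0.    -1.   ] ytool yaw -50.0 F [-1.6  0.   7.4] w21.0 q7 -1.25
delta tool [ 2.3 -3.  76.9]
```

```bash
python3 -m creep '[[0,-6.53,0.04,-5],[0,-6.53,0.04,-5],[0,-6.53,0.04,-5],[0,-6.53,0.04,-5],[0,-6.53,0.04,-5],[0,-6.53,0.04,-5],[0,-6.53,0.04,-5]]';  python3 - <<'E'
from h import *
s,M=st();print(M.T@s["contact_force"])
go([565,-5.5,194])
E
```

```text
clock: 29.28
ee_pos: [589.4, 67.9, 196.5]
ee_rot: [1.399, 1.075, -1.392]
contact_force: [5.6, 2.5, 3.4]
width: 21.0
[-3.33495965  4.82568238 -3.87233755]
t29.28 tcp [589.4  67.9 196.5] x [ 0.004  0.001 -1.   ] ytool yaw -14.7 F [5.6 2.5 3.4] w21.0 q7 -0.77
delta tool [ 2.3 -5.  77.2]
```

```bash
python3 -m creep '[[0,-6.53,0,-5],[0,-6.53,0,-5],[0,-6.53,0,-5],[0,-6.53,0.04,-5],[0,-6.53,0.04,-5],[0,-6.53,0.04,-5],[0,-6.53,0.04,-5]]';  python3 - <<'E'
from h import *
s,M=st();print(M.T@s["contact_force"])
go([565,-5.5,194])
E
python3 -m creep '[[0,-6.53,0.04,-5],[0,-6.53,0.04,-5],[0,-6.53,0.04,-5],[0,-6.53,0.04,-5],[0,-6.53,0.04,-5],[0,-6.53,0.04,-5],[0,0,0,0]]';  python3 - <<'E'
from h import *
s,M=st();print(M.T@s["contact_force"])
go([565,-5.5,194])
E
```

```text
clock: 29.87
ee_pos: [544.0, 68.4, 196.5]
ee_rot: [0.946, 1.355, -0.941]
contact_force: [3.1, 7.4, 4.7]
width: 21.1
[-4.62758729  5.45381021 -5.8469196 ]
t29.87 tcp [544.   68.4 196.5] x [ 0.003  0.002 -1.   ] ytool yaw 20.3 F [3.1 7.4 4.7] w21.1 q7 -0.24
delta tool [ 2.4 -6.  76.6]
clock: 30.45
ee_pos: [510.1, 46.8, 196.3]
ee_rot: [0.542, 1.502, -0.539]
contact_force: [-11.4, 6.5, 16.4]
width: 21.6
[-16.42040794  -2.23836749 -12.88778702]
t30.45 tcp [510.1  46.8 196.3] x [ 0.001  0.001 -1.   ] ytool yaw 50.4 F [-11.4   6.5  16.4] w21.6 q7 0.25
delta tool [ 2.3 -5.4 75.6]
```

```bash
python3 -m creep '[[0,0,0,0],[0,0,0,0],[0,0,0,0],[0,0,0,0]]' 50; python3 -m creep '[[-25,0,0,0],[-25,0,0,0],[-25,0,0,0],[-30,0,0,0],[0,0,0,0]]' ; python3 - <<'E'
from h import *
go(F(-0.7,-182,315),YAW)
E
```

```text
clock: 30.78
ee_pos: [510.8, 45.7, 195.2]
ee_rot: [0.546, 1.501, -0.546]
contact_force: [0.2, 0.3, -0.4]
width: 50.1
clock: 31.2
ee_pos: [512.3, 46.6, 304.7]
ee_rot: [0.547, 1.496, -0.544]
contact_force: [0.6, 1.3, 0.7]
width: 50.3
t31.20 tcp [512.3  46.6 304.7] x [ 0.006  0.    -1.   ] ytool yaw 50.0 F [0.6 1.3 0.7] w50.3 q7 0.36
delta tool [ -10.3 -170.   159.7]
turn about tool x (tool x down): 62.3
```

```bash
python3 -m creep '[[-10,-28,26.5,0],[0,-28,26.5,0],[0,-28,26.5,0],[0,-28,26.5,0],[0,-28,26.5,0],[0,-29,26.5,0],[0,0,0,7.1],[0,0,0,7.1]]' 0; python3 -m creep '[[0,0,0,7.1],[0,0,0,7.1],[0,0,0,7.1],[0,0,0,7.1],[0,0,0,7.1],[0,0,0,7.1],[0,0,0,5.5],[0,0,0,0]]'
 python3 - <<'E'
from h import *
go(F(-0.7,-182,220),YAW)
E
python3 v.py f1
```

```text
clock: 31.87
ee_pos: [523.5, -188.5, 309.3]
ee_rot: [0.744, 1.441, -0.744]
contact_force: [-0.0, 2.0, -0.9]
width: 0.1
clock: 32.53
ee_pos: [524.0, -185.8, 310.0]
ee_rot: [1.368, 1.097, -1.369]
contact_force: [-0.3, -0.0, 0.8]
width: 0.3
t32.53 tcp [ 524.  -185.8  310. ] x [ 0. -0. -1.] ytool yaw -12.5 F [-0.3 -0.   0.8] w0.3 q7 -0.21
delta tool [90.   1.5  0.1]
turn about tool x (tool x down): -0.3
```

View pics/f1.png

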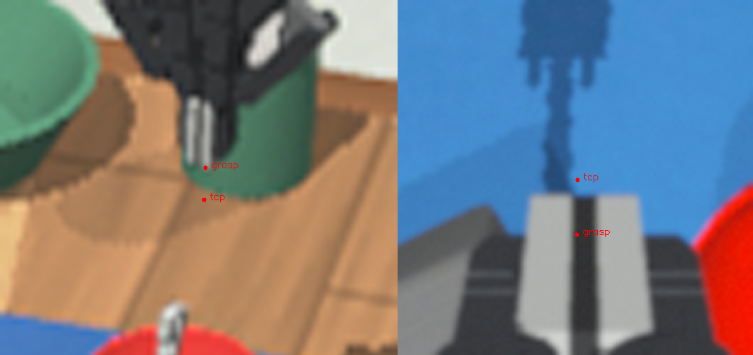

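```bash
python3 -m creep '[[22,1.5,0,0],[22,0,0,0],[22,0,0,0],[22,0,0,0],[0,0,0,0],[0,0,0,0]]'; python3 -m creep '[[0,0,-5,0],[0,0,-5,0],[0,0,-5,0],[0,0,-5,0],[0,0,-4,0],[0,0,-4,0],[0,0,-4,0],[0,0,-4,0]]'; python3 -m creep '[[0,0,-4,0],[0,0,-4,0],[0,0,-4,0],[0,0,-4,0],[0,0,0,0]]'; python3 v.py f2
```

```text
clock: 33.13
ee_pos: [525.2, -186.0, 221.9]
ee_rot: [1.363, 1.103, -1.364]
contact_force: [1.1, -0.2, 0.2]
width: -0.1
clock: 33.8
ee_pos: [533.2, -150.5, 222.1]
ee_rot: [1.365, 1.1, -1.365]
contact_force: [-0.6, -0.9, -0.1]
width: 0.2
clock: 34.22
ee_pos: [536.7, -134.3, 222.1]
ee_rot: [1.365, 1.101, -1.364]
contact_force: [0.3, 0.3, 0.1]
width: 0.1
```

View pics/f2.png

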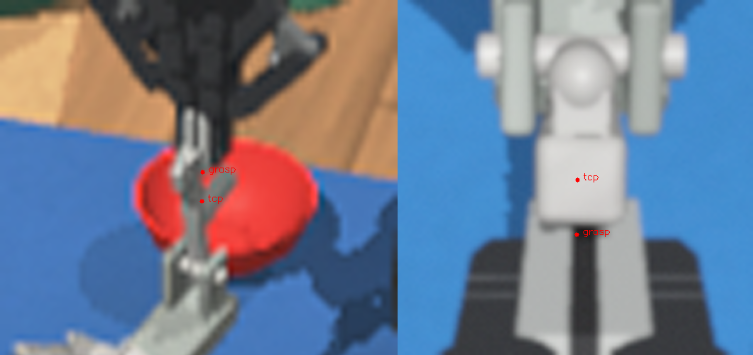

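```bash
python3 -m creep '[[0,0,-4,0],[0,0,-4,0],[0,0,-4,0],[0,0,-4,0],[0,0,-4,0],[0,0,-4,0],[0,0,0,0]]'; python3 v.py f3
```

```text
clock: 34.9
ee_pos: [541.8, -110.8, 222.2]
ee_rot: [1.365, 1.101, -1.364]
contact_force: [0.6, 0.3, -0.3]
width: -0.1
```

View pics/f3.png

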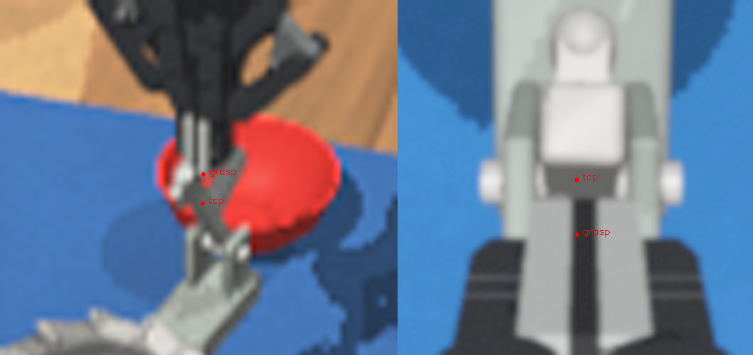

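```bash
python3 -m creep '[[0,0,-3,0],[0,0,-3,0],[0,0,-2,0],[0,0,0,0]]'; python3 -m creep '[[-15,0,0,0],[-20,0,0,0],[-25,0,0,0],[-25,0,0,0],[0,0,0,0]]'; python3 - <<'E'
from h import *
go([511,46,300],np.radians(50))
d=arm.snapshot("side");im=d["color"][:,:,::-1].copy()
q=proj(d,pw(.6,40,10))[0].astype(int);x0,y0=q-35
z=cv2.resize(im[y0:y0+70,x0:x0+70],None,fx=8,fy=8,interpolation=cv2.INTER_CUBIC)
cv2.imwrite("pics/f4.png",z)
E
```

```text
clock: 35.33
ee_pos: [543.4, -103.5, 222.2]
ee_rot: [1.365, 1.101, -1.365]
contact_force: [0.5, 1.0, -0.5]
width: -0.3
clock: 35.75
ee_pos: [544.9, -103.9, 311.4]
ee_rot: [1.367, 1.096, -1.361]
contact_force: [0.7, 0.2, 0.4]
width: 0.1
t35.75 tcp [ 544.9 -103.9  311.4] x [ 0.006 -0.001 -1.   ] ytool yaw -12.3 F [0.7 0.2 0.4] w0.1 q7 -0.36
delta tool [  11.1  -65.  -139.3]
turn about tool x (tool x down): -62.3
```

View pics/f4.png

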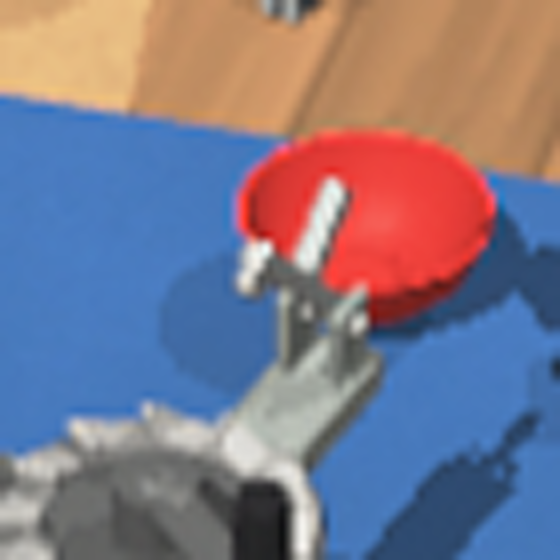

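```bash
python3 -m creep '[[0,-11,-23.2,0],[0,-11,-23.2,0],[0,-11,-23.2,0],[0,-11,-23.2,0],[0,-10.5,-23.2,0],[10,-10.5,-23.2,0],[0,0,0,-7.1],[0,0,0,-7.1]]' 50; python3 -m creep '[[0,0,0,-7.1],[0,0,0,-7.1],[0,0,0,-7.1],[0,0,0,-7.1],[0,0,0,-7.1],[0,0,0,-7.1],[0,0,0,-5.5],[0,0,0,0]]';  python3 - <<'E'
from h import *
go([511,46,194],np.radians(50))
d=arm.snapshot("wrist")
im=d["color"][:,:,::-1];cv2.imwrite('pics/g1.png',cv2.resize(im[170:290,220:340],None,fx=5,fy=5,interpolation=cv2.INTER_CUBIC))
print((proj(d,[511,46,251])[0]-[220,170])*5)
d=arm.snapshot("side");im=d["color"][:,:,::-1].copy()
q=proj(d,pw(.3,40,10))[0].astype(int);x0,y0=q-35
cv2.imwrite("pics/g1s.png",cv2.resize(im[y0:y0+70,x0:x0+70],None,fx=8,fy=8,interpolation=cv2.INTER_CUBIC))
E
```

```text
clock: 36.47
ee_pos: [508.5, 47.2, 296.2]
ee_rot: [1.178, 1.229, -1.18]
contact_force: [-0.3, 0.3, 0.3]
width: 50.3
clock: 37.13
ee_pos: [509.0, 45.5, 296.2]
ee_rot: [0.542, 1.503, -0.542]
contact_force: [0.4, 0.8, -0.5]
width: 50.0
t37.13 tcp [509.   45.5 296.2] x [-0.001  0.    -1.   ] ytool yaw 50.3 F [ 0.4  0.8 -0.5] w50.0 q7 0.35
delta tool [102.2   1.7   1.4]
turn about tool x (tool x down): 0.3
[306.06761429 263.1890125 ]
```

View pics/g1.png

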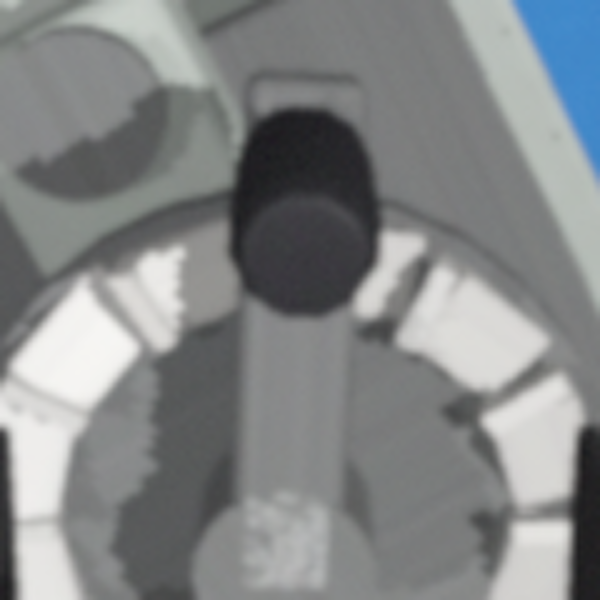

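View pics/g1s.png

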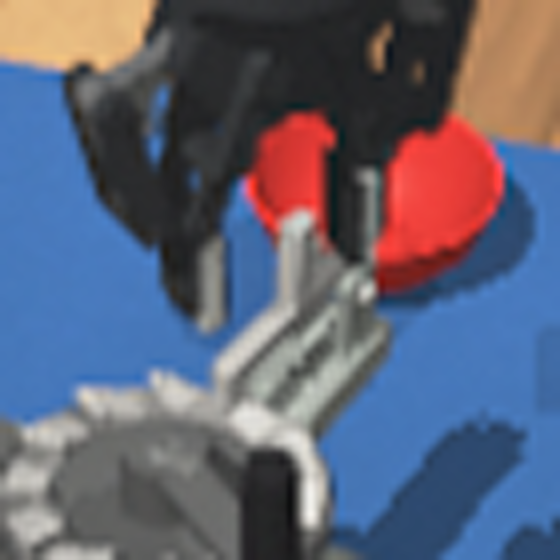

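```bash
python3 -m creep '[[20,1.3,0,3],[20,0,0,0],[20,0,0,0],[20,0,0,0],[20,0,0,0],[0,0,0,0],[0,0,0,0]]'; python3 -m creep '[[0,0,0,0],[0,0,0,0],[0,0,0,0],[0,0,0,0],[0,0,0,0],[0,0,0,0]]' 0 20;  python3 - <<'E'
from h import *
s,M=st();print(M.T@s["contact_force"])
go([565,-5.5,194])
E
python3 v.py g2
```

```text
clock: 37.82
ee_pos: [509.7, 46.9, 196.9]
ee_rot: [0.588, 1.491, -0.588]
contact_force: [0.8, 0.7, 1.6]
width: 49.8
clock: 38.32
ee_pos: [510.7, 46.8, 198.3]
ee_rot: [0.587, 1.488, -0.586]
contact_force: [-2.0, 0.4, 7.0]
width: 20.8
[-7.03960327 -1.0380468  -1.74169941]
t38.32 tcp [510.7  46.8 198.3] x [ 0.002 -0.    -1.   ] ytool yaw 47.0 F [-2.   0.4  7. ] w20.8 q7 0.19
delta tool [ 4.4 -1.2 75.4]
```

```bash
python3 - <<'E'
from h import *
d=arm.snapshot("side");im=d["color"][:,:,::-1].copy()
q=proj(d,pw(.3,40,10))[0].astype(int);x0,y0=q-45
cv2.imwrite("pics/g3.png",cv2.resize(im[y0:y0+90,x0:x0+90],None,fx=6,fy=6,interpolation=cv2.INTER_CUBIC))
E
```

```text
(no output)
```

View pics/g3.png

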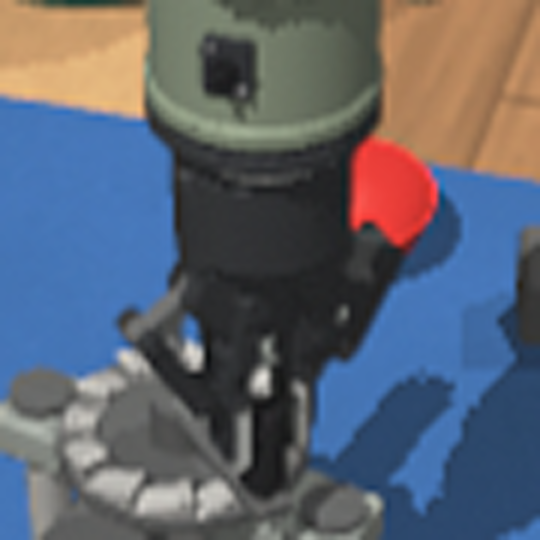

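```bash
cat > ck.py <<'E'
from h import *
import sys
s,M=st();f=M.T@s["contact_force"];d=s["ee_pos"]-[565,-5.5,0]
print("t%.2f"%s["clock"],f.round(1),"phi %.2f"%np.degrees(np.arctan2(d[1],d[0])))
sys.exit(0 if f[1]<float(sys.argv[1]) else 1)
E
python3 -m creep '[[0,0,0,0],[0,0,0,0],[0,0,0,0],[0,0,0,0],[0,0,0,0],[0,0,0,0],[0,0,0,0],[0,0,0,0]]' >/dev/null
python3 -m creep '[[0,0,0,0],[0,0,0,0],[0,0,0,0],[0,0,0,0],[0,0,0,0],[0,0,0,0],[0,0,0,0],[0,0,0,0]]' >/dev/null
python3 ck.py 8 && python3 -m creep '[[0,-1.2,0.02,-0.9]]'>/dev/null && python3 ck.py 8 && python3 -m creep '[[0,-1.2,0.02,-0.9]]'>/dev/null && python3 ck.py 8 && python3 -m creep '[[0,-1.2,0.02,-0.9]]'>/dev/null && python3 ck.py 8 && python3 -m creep '[[0,-1.2,0.02,-0.9]]'>/dev/null && python3 ck.py 8 && python3 -m creep '[[0,-1.2,0.02,-0.9]]'>/dev/null && python3 ck.py 8
```

```text
t39.80 [-6.7 -1.2 -1.1] phi 136.10
t39.88 [-2.4  4.  -0.3] phi 136.53
t39.97 [-7.1  4.5  0.1] phi 137.40
t40.05 [-7.9  4.1 -0.4] phi 138.31
t40.13 [-7.6  3.5  0.4] phi 139.20
t40.22 [-8.6  4.  -0.6] phi 140.14
```

```bash
python3 -m creep '[[0,-1,0.02,-0.76]]'>/dev/null && python3 ck.py 7 && python3 -m creep '[[0,-1,0.02,-0.76]]'>/dev/null && python3 ck.py 7 && python3 -m creep '[[0,-1,0.02,-0.76]]'>/dev/null && python3 ck.py 7 && python3 -m creep '[[0,-1,0.02,-0.76]]'>/dev/null && python3 ck.py 7 && python3 -m creep '[[0,-1,0.02,-0.76]]'>/dev/null && python3 ck.py 7 && python3 -m creep '[[0,-1,0.02,-0.76]]'>/dev/null && python3 ck.py 7 && python3 -m creep '[[0,-1,0.02,-0.76]]'>/dev/null && python3 ck.py 7 && python3 -m creep '[[0,-1,0.02,-0.76]]'>/dev/null && python3 ck.py 7 && python3 -m creep '[[0,-1,0.02,-0.76]]'>/dev/null && python3 ck.py 7 && python3 -m creep '[[0,-1,0.02,-0.76]]'>/dev/null && python3 ck.py 7 && python3 -m creep '[[0,-1,0.02,-0.76]]'>/dev/null && python3 ck.py 7 && python3 -m creep '[[0,-1,0.02,-0.76]]'>/dev/null && python3 ck.py 7
```

```text
t40.30 [-8.3  4.3  0.3] phi 140.92
t40.38 [-8.   4.5 -0.8] phi 141.65
t40.47 [-8.1  4.6 -1.2] phi 142.39
t40.55 [-8.7  3.9 -0.8] phi 143.15
t40.63 [-8.8  4.7 -0. ] phi 143.91
t40.72 [-8.8  5.1  0.2] phi 144.69
t40.80 [-8.6  3.9 -1. ] phi 145.44
t40.88 [-8.   4.8 -0.4] phi 146.20
t40.97 [-8.5  3.6 -0.6] phi 146.96
t41.05 [-9.3  4.4 -0.4] phi 147.74
t41.13 [-9.5  4.7 -1.4] phi 148.51
t41.22 [-9.   3.   0.3] phi 149.25
```

```bash
python3 -m creep '[[0,-1,0.02,-0.76]]'>/dev/null && python3 ck.py 7 && python3 -m creep '[[0,-1,0.02,-0.76]]'>/dev/null && python3 ck.py 7 && python3 -m creep '[[0,-1,0.02,-0.76]]'>/dev/null && python3 ck.py 7 && python3 -m creep '[[0,-1,0.02,-0.76]]'>/dev/null && python3 ck.py 7 && python3 -m creep '[[0,-1,0.02,-0.76]]'>/dev/null && python3 ck.py 7 && python3 -m creep '[[0,-1,0.02,-0.76]]'>/dev/null && python3 ck.py 7 && python3 -m creep '[[0,-1,0.02,-0.76]]'>/dev/null && python3 ck.py 7 && python3 -m creep '[[0,-1,0.02,-0.76]]'>/dev/null && python3 ck.py 7 && python3 -m creep '[[0,-1,0.02,-0.76]]'>/dev/null && python3 ck.py 7 && python3 -m creep '[[0,-1,0.02,-0.76]]'>/dev/null && python3 ck.py 7 && python3 -m creep '[[0,-1,0.02,-0.76]]'>/dev/null && python3 ck.py 7 && python3 -m creep '[[0,-1,0.02,-0.76]]'>/dev/null && python3 ck.py 7
```

```text
t41.30 [-9.6  5.  -0.7] phi 150.02
t41.38 [-9.1  3.5 -0.7] phi 150.79
t41.47 [-9.2  4.3 -0. ] phi 151.56
t41.55 [-9.6  3.6 -0.8] phi 152.32
t41.63 [-9.9  3.9 -0.2] phi 153.07
t41.72 [-9.9  4.4 -0.2] phi 153.83
t41.80 [-8.8  4.5  0.4] phi 154.60
t41.88 [-10.2   4.5  -1.2] phi 155.42
t41.97 [-9.9  3.9 -1.2] phi 156.14
t42.05 [-9.5  5.6  0.2] phi 156.88
t42.13 [-7.2  9.  -0.4] phi 157.41
```

```bash
python3 -m creep '[[0,0,0,0]]'>/dev/null; python3 ck.py 7 ; python3 -m creep '[[0,-0.4,0,0]]'>/dev/null; python3 ck.py 7;  python3 -m creep '[[0,0,0,0]]'>/dev/null; python3 ck.py 7
```

```text
t42.22 [-8.2  7.4 -0.5] phi 157.38
t42.30 [-5.9 10.  -1.1] phi 157.48
t42.38 [-5.9  8.5 -0.3] phi 157.48
```

```bash
python3 -m creep '[[0,-0.4,0,0]]'>/dev/null; python3 ck.py 7;  python3 -m creep '[[0,0,0,0],[0,0,0,0],[0,0,0,0]]'>/dev/null; python3 ck.py 7
```

```text
t42.47 [-5.5 11.4 -0.1] phi 157.60
t42.72 [-6.3  9.5 -0.9] phi 157.59
```

```bash
python3 -m creep '[[0,0.5,0,0],[0,0.4,0,0],[0,0,0,0]]'>/dev/null; python3 ck.py 7;python3 -m creep '[[0,0,0,0],[0,0,0,0],[0,0,0,0],[0,0,0,0],[0,0,0,0]]' 50; python3 -m creep '[[-25,0,0,0],[-25,0,0,0],[-25,0,0,0],[-30,0,0,0],[0,0,-30,0],[0,0,-30,0],[0,0,0,0]]'; python3 - <<'E'
from h import *
for n in ("wrist","side"):
    d=arm.snapshot(n);cv2.imwrite(f"pics/h1{n}.png",d["color"][:,:,::-1])
    if n=="side":
        im=d["color"][:,:,::-1].copy();q=proj(d,F(0,-60,186))[0].astype(int);x0,y0=q-40
        cv2.imwrite("pics/h1z.png",cv2.resize(im[y0:y0+80,x0:x0+80],None,fx=7,fy=7,interpolation=cv2.INTER_CUBIC))
E
```

```text
t42.97 [-9.7  4.8 -0.7] phi 157.49
clock: 43.38
ee_pos: [495.1, 22.0, 197.1]
ee_rot: [0.287, 1.552, -0.288]
contact_force: [-0.2, -1.1, 0.2]
width: 49.9
clock: 43.97
ee_pos: [435.6, 45.5, 302.4]
ee_rot: [0.283, 1.552, -0.287]
contact_force: [0.2, 0.6, 0.4]
width: 49.7
```

View pics/h1z.png

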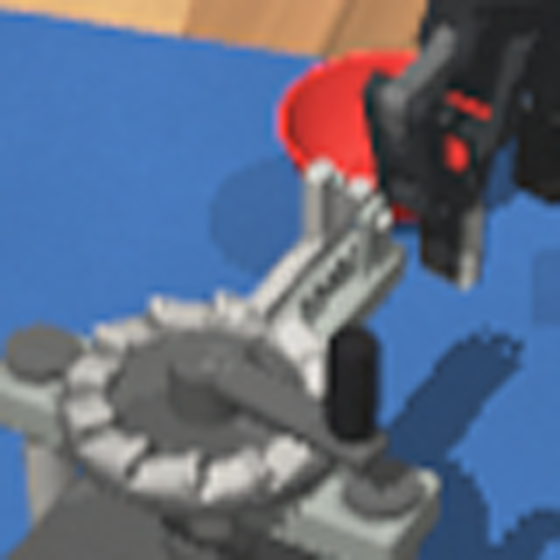

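View pics/h1wrist.png

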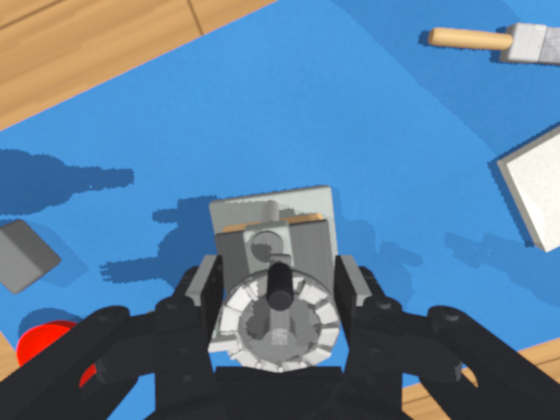

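```bash
python3 - <<'E'
from h import *
go(F(0,-130,310),YAW)
E
```

```text
t44.07 tcp [438.9  43.4 302.4] x [ 0.001 -0.002 -1.   ] ytool yaw 69.0 F [-0.   0.1  0.5] w49.9 q7 0.70
delta tool [  -7.2 -132.   155.9]
turn about tool x (tool x down): 81.3
```

```bash
python3 -m creep '[[-8,-26,31,0],[0,-26,31,0],[0,-26,31,0],[0,-27,31,0],[0,-27,31,0],[0,0,0,7.1],[0,0,0,7.1],[0,0,0,7.1]]'>/dev/null; python3 -m creep '[[0,0,0,7.1],[0,0,0,7.1],[0,0,0,7.1],[0,0,0,7.1],[0,0,0,7.1],[0,0,0,7.1],[0,0,0,7.1],[0,0,0,7.1]]'; python3 -m creep '[[0,0,0,3],[0,0,0,0],[0,0,0,0]]'; python3 - <<'E'
from h import *
d=arm.snapshot("wrist");im=d["color"][:,:,::-1]
q=proj(d,F(0,-60,180))[0].astype(int);print(q)
cv2.imwrite("pics/h2.png",cv2.resize(im[max(q[1]-75,0):q[1]+75,q[0]-75:q[0]+75],None,fx=4,fy=4,interpolation=cv2.INTER_CUBIC))
E
```

```text
clock: 45.4
ee_pos: [537.1, -135.7, 309.5]
ee_rot: [1.33, 1.127, -1.33]
contact_force: [-0.4, 1.3, 0.9]
width: 49.8
clock: 45.65
ee_pos: [536.9, -135.3, 309.6]
ee_rot: [1.361, 1.104, -1.362]
contact_force: [1.5, 0.2, -0.2]
width: 50.0
[277 110]
```

View pics/h2.png

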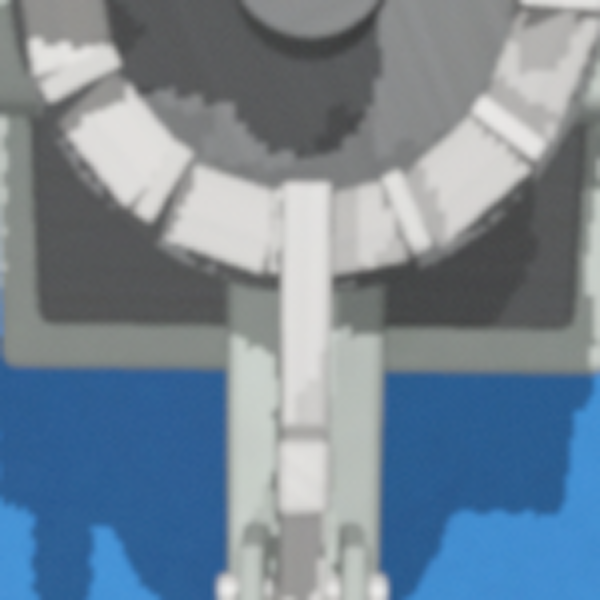

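```bash
python3 - <<'E'
from rig import arm
s=arm.observe();print(s["clock"],s["contact_force"],abs(s["dq"]).max())
arm.close_job()
E
```

```text
45.7 [ 0.23884591  1.02412168 -0.28474451] 0.0066289096398774085
the job is handed in; nothing more can be done
```

I completed the sequence and handed the job in at 45.7 s. The pawl is down in the teeth and holding, and the crank is turned about 187° counter-clockwise from its start. I can't confirm the score, because the hand-in reports no verdict.

**Mistakes on the way**
- **Missed grasp:** the first attempt to grip the pawl's tab closed on nothing, because the fingertips sit about 19 mm behind the reported tool point. I corrected for that on the next try.
- **Pawl not far enough back:** my first flip left the pawl at about 1.4 rad instead of past 1.5. I only noticed after winding the crank about 160°, so I wound it back to about 70° first. I then pushed the pawl to its stop; the picture matched 1.95 rad, and the push met 7.8 N.

**Finishing the job**
- **Winding and lowering:** I wound the crank on to about 166°, tipped the pawl forward and let it sink into the teeth by itself.
- **Taking hold:** I eased the crank on in steps of about 1 mm. The force at the knob rose from about 4.5 N of friction to between 9 and 11 N, and the crank stopped turning. I held it there briefly, took the load off and let go.

**Last checks**
- The close-up shows the pawl lying flat, with its nose beside a tooth's steep face.
- I estimate the knob is about 150 mm from where it started.
- The force reading was about 1 N and the arm was clear of the press.
- I did not measure the bystander objects' positions at the end. The arm never felt contact near them, and those visible in the last pictures looked unmoved.
- I could not measure the force between pawl and wheel directly. From the knob force I estimate about 7 to 10 N.

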